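# Charge a grinding jar through a spring-gated ball dispenser

## Task

Charge the grinding jar: pick up the steel scoop that holds the six white grinding balls, tip all six into the square hopper of the dispenser without touching the balls with the fingers, and set the scoop back down upright on the bench. Then pull the dispenser's spring-return gate out by its upright black tab until the tab is level with the pointer of the clip on the rail beside it, so that the balls run down the chute into the jar, and finish the program still holding the gate there: do not let go. Leave the clip where it is set, and leave the empty scoop and the other things on the bench alone.

Things in the scene. Friction and masses are not known exactly. Their poses are not given: they have to be found in the camera images.
- scoop: Steel scoop holding the balls, 113 mm long (x), 46 mm wide (y), loose, 160 g empty. Origin: underside, below the trough; z up. Trough floor 3 mm thick, inside x -28 to +30, 40 mm wide; side walls 35 mm high. At -x the floor rises as a lip sloping 35 degrees; at +x stands an upright grip plate, x 30 to 39, 85 mm tall. At the start the lip points towards the robot, within 25 degrees.
- scoop_grip (a point): Where to grip the scoop: middle of the flat upright grip plate (9 mm thick along x, 46 mm wide along y, top 85 mm up), 66 mm above the scoop's underside and 34.5 mm to +x of its origin. Pinch the plate from above across its thickness (fingers closing along the scoop's x), above the 35 mm side walls. Axes as the scoop's.
- scoop_lip (a point): Middle of the scoop's lip edge, 74 mm to -x of its origin and 35 mm above its underside. The lip's slope runs from (x -28, z 3) to this edge; the balls roll out over it when this end is tipped down by 50 degrees or more (63 empties it surely).
- spare_scoop: A second scoop, the same in shape and size, but empty; it is the one without balls and may stand in either of the two places. A bystander.
- ball0_center (a point): Centre of one of the six white ceramic grinding balls, 18 mm in diameter, about 18 g each; all lie in the trough of the scoop at the start.
- ball1_center (a point): Centre of another of the six white ceramic grinding balls, 18 mm in diameter, about 18 g each; all lie in the trough of the scoop at the start.
- ball2_center (a point): Centre of another of the six white ceramic grinding balls, 18 mm in diameter, about 18 g each; all lie in the trough of the scoop at the start.
- ball3_center (a point): Centre of another of the six white ceramic grinding balls, 18 mm in diameter, about 18 g each; all lie in the trough of the scoop at the start.
- ball4_center (a point): Centre of another of the six white ceramic grinding balls, 18 mm in diameter, about 18 g each; all lie in the trough of the scoop at the start.
- ball5_center (a point): Centre of another of the six white ceramic grinding balls, 18 mm in diameter, about 18 g each; all lie in the trough of the scoop at the start.
- dispenser: Ball dispenser, fixed: grey stand with a square aluminium hopper, 118 x 118 mm outside, rim 206 mm above the bench. Origin on the bench under the hopper's centre; x points to the jar (roughly away from the robot), z up; the gate pulls out along -y (roughly to the robot's right). The hopper slopes to a 64 x 44 mm throat shut by the gate. A post at x 40, y -209 mm carries the clip rail's end.
- hopper_mouth (a point): Centre of the hopper's square mouth, at rim height (206 mm above the bench); the opening is 110 mm by 110 mm at the rim. Axes as the dispenser's.
- jar_floor (a point): Centre of the inner floor of the grinding jar: an open steel jar fixed in its seat at the chute's foot, 110 mm to +x of the dispenser's origin, 100 mm wide at the rim, rim 72 mm above the bench, inner floor 16 mm above the bench.
- gate (a joint): How far the gate slide is pulled out along the dispenser's -y, m: 0 = shut, 0.085 = end stop, which is beyond the clip. A spring pulls it shut with 4 N at 0 and 80 N/m more as it is drawn (8 to 10 N at the clip). The balls lie on it, fall from about 0.02 on, and all have dropped at 0.042 or more.
- gate_tab (a point): Where to grip the gate: middle of its upright black tab, 30 mm wide (dispenser x), 10 mm thick (y), from 145 to 195 mm above the bench; the point is 175 mm up, 125 mm to -y of the dispenser's origin when shut, 61 mm clear of the hopper. Pinch from above across its thickness (fingers along y); a flat strip, top 145 mm up, joins its foot on the hopper's side. Axes as the dispenser's.
- clip (a joint): Setting of the clip on its rail, m: the gate value at which the tab is level with the pointer (from 0.046 to 0.070). A stiff friction clip; not to be moved.
- clip_pointer (a point): Tip of the clip's upright black pointer (4 mm thick), 151 mm above the bench, on a rail 117 to 125 mm up, 36 mm to +x of the line on which the tab travels. The gate is at the mark when the middle of the tab has the same y as this in the dispenser's frame. Axes as the dispenser's.
- reagent_bottle: Bystander: amber bottle, 60 mm wide, 150 mm tall, loose. Origin at its foot.
- jar_lid: Bystander: round steel lid, 104 mm wide, 30 mm tall with its knob, loose. Origin at its underside.
- cassette: Bystander: small black cassette, 50 x 35 x 22 mm, loose. Origin at its underside.
- weight: Bystander: brass balance weight, 28 mm wide, 45 mm tall, loose. Origin at its foot.
- tube_rack: Bystander: white rack of capped tubes, 100 x 160 mm, 84 mm tall, fixed. Origin at its foot.
Not all that is in view belongs to the job. Leave any purple look-alike of the scoop alone.

How it is judged (in metres and radians):
On the way, in this order (a step that is already met when the one before it is completed fails the run):
1. all six balls lie in the hopper, with the gate shut (x of ball0_center in the frame of hopper_mouth between -0.057 and 0.057 m and y of ball0_center in the frame of hopper_mouth between -0.057 and 0.057 m and z of ball0_center in the frame of hopper_mouth between -0.07 and 0.012 m and x of ball1_center in the frame of hopper_mouth between -0.057 and 0.057 m and y of ball1_center in the frame of hopper_mouth between -0.057 and 0.057 m and z of ball1_center in the frame of hopper_mouth between -0.07 and 0.012 m and x of ball2_center in the frame of hopper_mouth between -0.057 and 0.057 m and y of ball2_center in the frame of hopper_mouth between -0.057 and 0.057 m and z of ball2_center in the frame of hopper_mouth between -0.07 and 0.012 m and x of ball3_center in the frame of hopper_mouth between -0.057 and 0.057 m and y of ball3_center in the frame of hopper_mouth between -0.057 and 0.057 m and z of ball3_center in the frame of hopper_mouth between -0.07 and 0.012 m and x of ball4_center in the frame of hopper_mouth between -0.057 and 0.057 m and y of ball4_center in the frame of hopper_mouth between -0.057 and 0.057 m and z of ball4_center in the frame of hopper_mouth between -0.07 and 0.012 m and x of ball5_center in the frame of hopper_mouth between -0.057 and 0.057 m and y of ball5_center in the frame of hopper_mouth between -0.057 and 0.057 m and z of ball5_center in the frame of hopper_mouth between -0.07 and 0.012 m and value of joint gate below 0.008 m), for 0.2 s.
2. the scoop stands upright on the bench and is let go (height (world z) of scoop below 0.008 m and angle between scoop's own z axis and vertical below 0.1 rad and contact force between the fingers and scoop below 0.2 N), for 0.2 s.
3. the fingers hold the gate with its tab level with the clip's pointer (y of gate_tab in the frame of clip_pointer between -0.006 and 0.006 m and contact force between the fingers and gate above 3 N), for 0.2 s.
At the end, for the whole second after the job is handed in: The fingers are still holding the gate (over 3 N of contact, nothing else propping it), at rest, its tab within 6 mm of level with the clip's pointer; all six balls are in the grinding jar; the scoop stands upright on the bench, let go (all of step 2 and all of step 3 and horizontal distance between each of ball0_center, ball1_center, ball2_center, ball3_center, ball4_center, ball5_center and jar_floor below 0.048 m and z of each of ball0_center, ball1_center, ball2_center, ball3_center, ball4_center, ball5_center in the frame of jar_floor below 0.055 m and velocity of joint gate between -0.01 and 0.01 m/s and contact force between gate and scoop below 0.1 N and contact force between gate and spare_scoop below 0.1 N); the arm keeps its last pose, push and grip.
It fails at once if a ball touched with the fingers (contact force between the fingers and ball0 above 0.5 N or contact force between the fingers and ball1 above 0.5 N or contact force between the fingers and ball2 above 0.5 N or contact force between the fingers and ball3 above 0.5 N or contact force between the fingers and ball4 above 0.5 N or contact force between the fingers and ball5 above 0.5 N).
It fails at once if the clip is shifted by more than 4 mm (distance of clip_pointer from where it was at the start of the episode above 0.004 m).
It fails at once if the empty scoop or another bystander is pushed more than 25 mm or tipped over (distance of any of spare_scoop, reagent_bottle, jar_lid, cassette, weight from where it was at the start of the episode above 0.025 m or angle between any of spare_scoop, reagent_bottle, jar_lid, cassette, weight's own z axis and vertical above 0.5 rad).
It also fails if it takes over 67 s, if anything falls off the work surface, if the arm or the gripper's body presses on something with over 40 N, if the wrist force passes 120 N, or if a joint passes its speed limit or range.

## Robot

A 6-joint arm with a two-finger parallel gripper is mounted at the origin on the work surface. World frame = base frame: x ahead of the robot, y to its left, z up, the work surface at z = 0. Lengths are in m, angles in degrees, forces in N, time in s.
With the tool pointing down it reaches from about 0.325 to 0.75 m from the base axis. Payload 7.6 kg.
Tool frame: the origin (TCP) lies at the very end of the fingers, on their centre line; the grasp point (between the pads) lies 19 mm behind it; y points along the fingers, z is the direction in which the jaws open and shut, and the axes are right-handed (so a half turn about y gives the same grasp; the last joint's range is limited). The gripper opens to 85 mm and grips with 20 to 120 N. Pads are 22 mm wide; open, the fingers measure 114 mm over their backs; the gripper's body (76 mm by 85 mm) begins 54 mm behind the grasp point. The pads swing forward as they close: fully open they stand 13 mm farther back than shut.
Start: joints at [-71.465, 2.991, 80.254, -0, 96.75, -4.028], TCP at [0.201, -0.485, 0.231] pointing down, gripper open.
Joint ranges: [-166.34, 166.34], [-52.06, 124.39], [6.96, 135.62], [-60.46, 240.46], [14.63, 156.25], [-167.68, 167.68]. Speed limits (degrees/s): [147.25, 147.25, 172.46, 180, 180, 180].

## Interface

Orientations are given as a 3x3 rotation matrix whose columns are the frame's x, y, z axes.
In Python, from workcell import manip, capture, calibration gives the robot as it stands.
- The arm moves only by the tool drive_tool, never from a script. Its argument "steps" is a list of rows, each an object of numbers: "dx", "dy", "dz": the shift along the tool's x, y, z as a fraction of full scale; "wx", "wy", "wz": the turn, a rotation vector about the tool's x, y, z as a fraction of full scale. A call has exactly 5 rows; each row is the pose to reach, as a shift and turn from the pose measured when the call began, along the tool's axes at that moment, turning the shorter way round; what a row does not reach only later rows make up. Full scale, the value 1, is 1 m for a shift and pi rad for a turn. A row lasts 1/10 s, in which the tool goes at most 50 mm and 8.59 degrees, less where a joint would pass 70% of its speed; a pose out of reach is approached as far as the arm can. A call with a number of a shift or a turn outside -1 to 1 is refused whole. A call with a gripper value outside its range is refused whole. "fingers" is the gripper's target within -1 to 1 (shut at 1, half-way at 0, fully open at -1), set as the call begins (left out, the last holds). The fingers move at their own pace and stop on an object; the grip force is fixed at half the most. Time passes only in rows, so rows that repeat a pose let the fingers close, or fill a call up. It gives the time, the measured TCP pose, the force and the opening at its end, in the units of the state.
- manip.get_obs(): the state, without advancing time (a new reading comes with each control period).
- capture(name): name is "side" or "top" or "wrist"; returns the picture (384x512x3 uint8, red, green, blue); there is no depth.
- calibration(name): a dict with "camera_matrix" (3x3 intrinsics, pixels), "k1" (the pictures are not rectified: a ray, as slopes to the right and down, at radius r is drawn at 1 + k1 r^2 times it, then the intrinsics apply), "rvec" (rotation vector, rad) and "tvec" (3), from world to camera coordinates, as OpenCV has them. Camera axes: x right, y down, z forward; pixel columns grow to the right and rows downward; lengths in m; the calibration is good to about 2 mm. A picture is of the moment at which its call begins: read the wrist's pose just before it. calibration takes no time and is no camera call; for the wrist camera it gives the pose at the moment of the call.
- manip.close_job(): hands the job in, once; it reports no verdict.
The state is a dict: "time": time; "joints": joint angles; "joint_vel": joint speeds; "joint_efforts": joint torques, N m; "tool_pos": TCP position; "ee_rot": TCP orientation; "ft_force": force on the tool from outside, world axes, zero at the start; "moment": the same for the moment, N m; "opening": finger opening in m.
Only numpy, scipy, OpenCV 4.12 (cv2) and the standard library are available. Lean on these libraries where they do the work, as an engineer would, in place of code of your own. Each camera call takes 0.05 s, during which the arm holds its last target.

## Working session

There is one attempt and no reset: what is moved stays moved. The work goes in short steps, Python scripts to look and compute and a tool call to move; the robot and the scene stay as the last step left them, time stands still between calls to the robot, and variables do not carry over. Pictures are saved under pics/ and viewed, and the job is handed in when it is done.

Besides the shell and the picture viewer there is one more tool, called as name(argument=value, ...) on one line, values as JSON. drive_tool: Moves the arm, as the interface text tells. Its arguments: {"type":"object","properties":{"steps":{"type":"array"},"fingers":{"type":"number"}},"required":["steps"]}

```bash
ls; mkdir -p pics
python3 - <<'E'
from workcell import manip, capture, calibration
import cv2
print(manip.get_obs())
for n in ["side","top","wrist"]:
    c=calibration(n); print(n,c)
    im=capture(n); cv2.imwrite(f"pics/{n}0.png",im[:,:,::-1])
E
```

```text
pics
{'time': 0.0, 'joints': array([-7.14652146e+01,  3.02451573e+00,  8.03148731e+01,  3.85796916e-04,
        9.67500900e+01, -4.02720931e+00]), 'joint_vel': array([ 0.12990364, -0.01894344, -0.10108632,  0.02959271, -0.0761819 ,
        0.0573893 ]), 'joint_efforts': array([ 9.88012914e-06, -3.81670833e+01, -3.60184085e+01, -9.73709621e-05,
        6.11813841e-03,  3.84473594e-06]), 'tool_pos': array([ 0.20136195, -0.4845081 ,  0.23048079]), 'ee_rot': array([[-9.23464651e-01, -4.90093327e-04,  3.83683201e-01],
       [-3.83683497e-01,  1.48282005e-03, -9.23463467e-01],
       [-1.16349862e-04, -9.99998781e-01, -1.55737262e-03]]), 'ft_force': array([-0.4437192 , -0.24292362,  0.93115326]), 'moment': array([0.00404603, 0.00799217, 0.02208639]), 'opening': 0.08572798225174255}
side {'camera_matrix': array([[446.49317592,   0.        , 250.82047358],
       [  0.        , 446.49317592, 199.76970014],
       [  0.        ,   0.        ,   1.        ]]), 'k1': -0.059044292493256115, 'rvec': array([ 2.11251814, -0.24103793,  0.11718771]), 'tvec': array([-0.493497  ,  0.19980254,  1.28959937])}
top {'camera_matrix': array([[480.83097942,   0.        , 250.63268279],
       [  0.        , 480.83097942, 191.62377353],
       [  0.        ,   0.        ,   1.        ]]), 'k1': -0.06418279268441546, 'rvec': array([ 2.12481321, -2.18025497,  0.159284  ]), 'tvec': array([-0.0038313 ,  0.52783641,  1.44383158])}
wrist {'camera_matrix': array([[342.04330739,   0.        , 251.09440124],
       [  0.        , 342.04330739, 190.12796314],
       [  0.        ,   0.        ,   1.        ]]), 'k1': -0.09897772361105474, 'rvec': array([-2.37877851,  1.58644432,  0.26325918]), 'tvec': array([-0.52504256, -0.04120624,  0.38064436])}
```

View pics/side0.png

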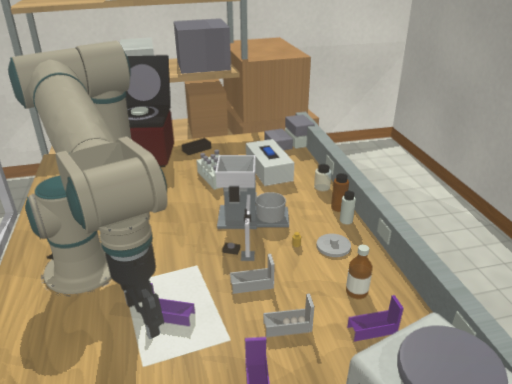

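View pics/top0.png

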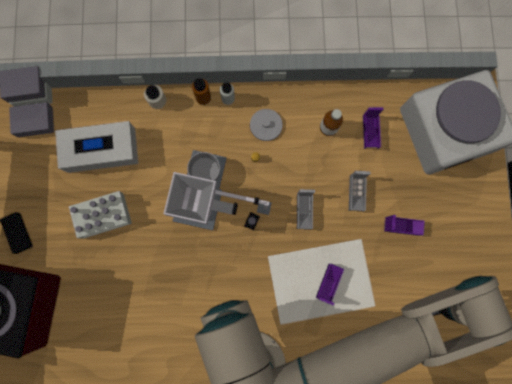

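View pics/wrist0.png

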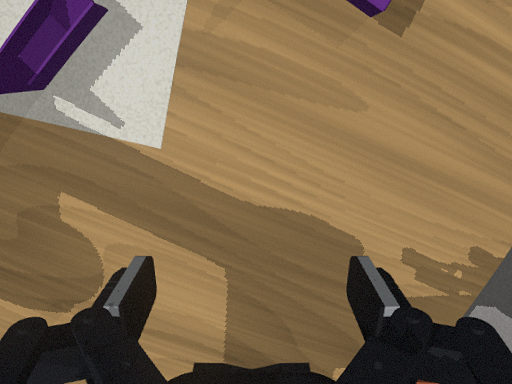

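The top view shows two grey scoops, at (305,210) and (358,190). Purple look-alikes are at (372,128), (404,226) and (330,284). I'll enlarge the crops to see which grey scoop holds the balls.

```bash
cat > h.py <<'E'
import numpy as np, cv2
from workcell import manip, capture, calibration
def cal(n):
    c=calibration(n); R=cv2.Rodrigues(np.array(c['rvec']))[0]; return c['camera_matrix'],c['k1'],R,np.array(c['tvec'])
def ray(c,uv):
    K,k1,R,t=c
    p=cv2.undistortPoints(np.array(uv,float).reshape(-1,1,2),K,np.array([k1,0,0,0.]),).reshape(-1,2)
    d=np.c_[p,np.ones(len(p))]@R
    return -R.T@t, d/np.linalg.norm(d,axis=1,keepdims=True)
def onplane(c,uv,z):
    o,d=ray(c,uv); return o+d*((z-o[2])/d[:,2])[:,None]
def tri(rs):
    A=np.zeros((3,3));b=np.zeros(3)
    for o,d in rs:
        P=np.eye(3)-np.outer(d,d);A+=P;b+=P@o
    x=np.linalg.solve(A,b); return x,[np.linalg.norm((np.eye(3)-np.outer(d,d))@(x-o)) for o,d in rs]
def proj(c,X):
    K,k1,R,t=c
    return cv2.projectPoints(np.array(X,float).reshape(-1,1,3),cv2.Rodrigues(R)[0],t,K,np.array([k1,0,0,0.]))[0].reshape(-1,2)
def crop(im,x0,y0,x1,y1,s,fn):
    o=cv2.resize(im[y0:y1,x0:x1,::-1],None,fx=s,fy=s,interpolation=cv2.INTER_CUBIC)
    cv2.imwrite(fn,o)
E
python3 - <<'E'
from h import *
t=cv2.imread('pics/top0.png')[:,:,::-1]; s=cv2.imread('pics/side0.png')[:,:,::-1]
crop(t,285,160,385,240,8,'pics/top_sc.png')
crop(t,155,140,285,235,6,'pics/top_di.png')
crop(s,200,140,330,345,3,'pics/side_all.png')
crop(s,210,250,330,345,6,'pics/side_sc.png')
crop(s,210,145,310,270,5,'pics/side_di.png')
E
```

```text
(no output)
```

View pics/top_sc.png

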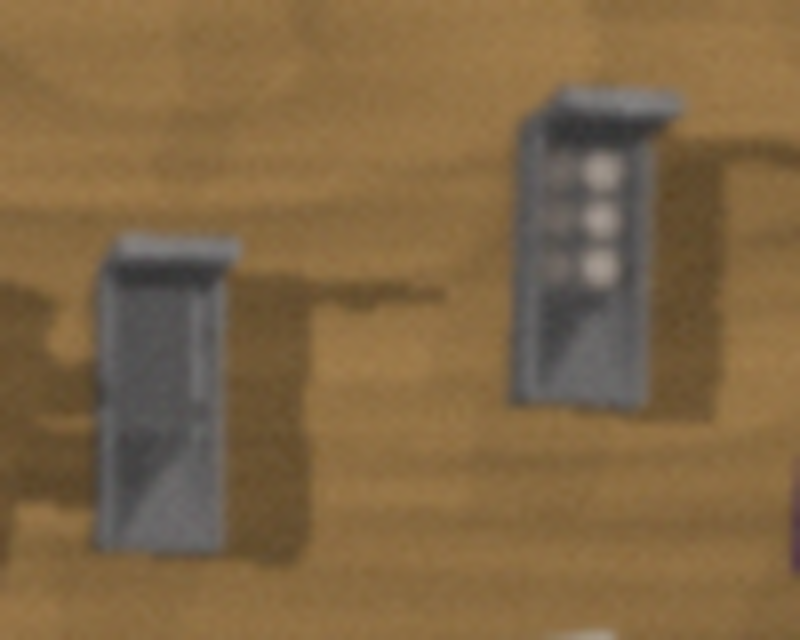

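View pics/top_di.png

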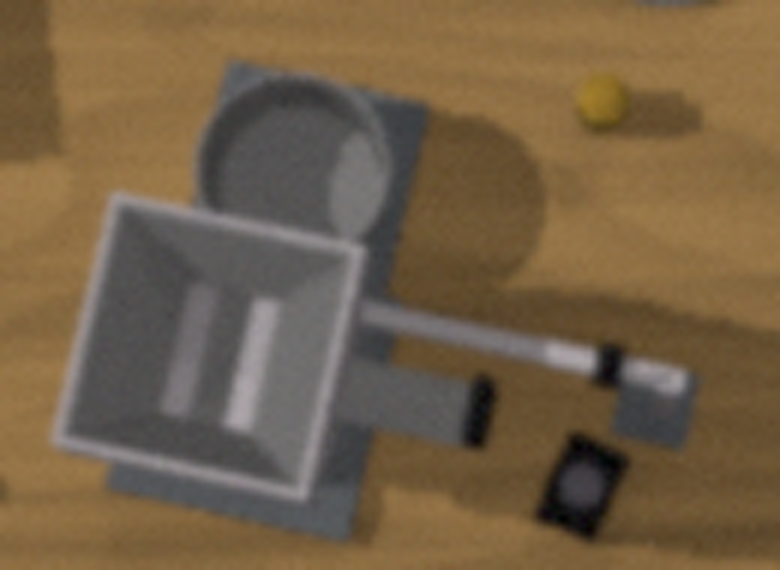

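View pics/side_sc.png

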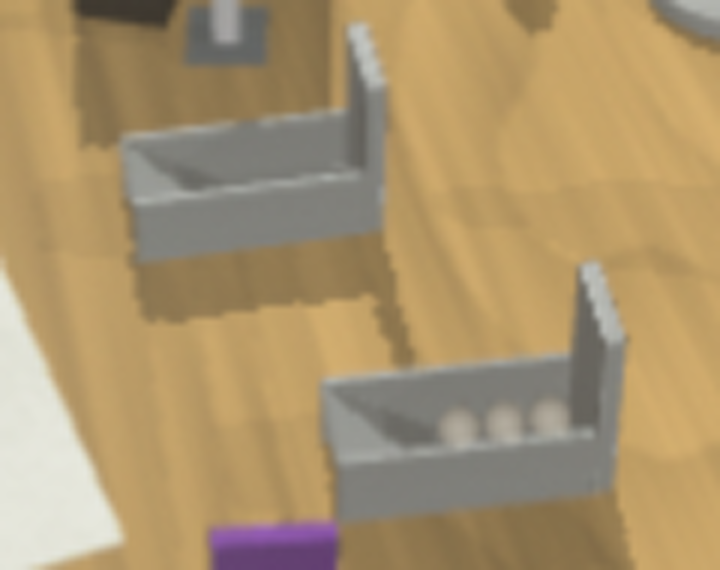

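View pics/side_di.png

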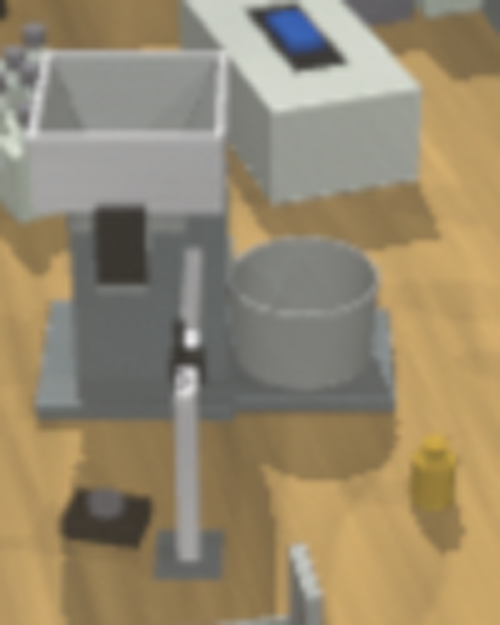

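The right-hand grey scoop (top 358,190; side 288,322) is the one with the six white balls. The left one (305,210) is empty, so it is the spare. Next I'll triangulate the key points from both views.

```bash
cat > m.py <<'E'
from h import *
T=cal('top');S=cal('side')
def cp(u,o,s): return [(u[0]+.5)/s-.5+o[0],(u[1]+.5)/s-.5+o[1]]
def both(name,tu,su,to,ts,so,ss):
    a=ray(T,[cp(tu,to,ts)]);b=ray(S,[cp(su,so,ss)])
    x,r=tri([(a[0],a[1][0]),(b[0],b[1][0])]); print(name,x.round(4),np.round(r,4)); return x
to,so=(285,160),(210,250)
both('plate +y',(553,100),(591,265),to,8,so,6)
both('plate -y',(680,106),(617,339),to,8,so,6)
both('lip +y',(514,403),(325,382),to,8,so,6)
both('lip -y',(647,405),(340,460),to,8,so,6)
both('spare plate +y',(114,244),(358,28),to,8,so,6)
both('spare plate -y',(238,248),(378,90),to,8,so,6)
both('spare lip +y',(97,550),(124,140),to,8,so,6)
both('spare lip -y',(224,550),(138,203),to,8,so,6)
to,so=(155,140),(210,145)
r=[both('rim'+n,a,b,to,6,so,5) for n,a,b in [('-x+y',(57,440),(50,53)),('+x+y',(115,194),(224,54)),('+x-y',(362,245),(223,135)),('-x-y',(304,496),(30,133))]] if 0 else []
# corners by planes
P=onplane(T,[cp(u,to,6) for u in [(57,440),(115,194),(362,245),(304,496)]],0.206);print('rim top cam',P.round(4),P.mean(0))
P2=onplane(S,[cp(u,so,5) for u in [(47,53),(224,54),(223,135),(30,133)]],0.206);print('rim side',P2.round(4),P2.mean(0))
both('tab top',(480,412),(121,208),to,6,so,5)
both('pointer top',(608,365),(187,325),to,6,so,5)
E
python3 m.py
```

```text
plate +y [ 0.574  -0.3297  0.0808] [0.0009 0.0009]
plate -y [ 0.569  -0.3763  0.0863] [0.0003 0.0003]
lip +y [ 0.4654 -0.3195  0.0304] [0.0017 0.0017]
lip -y [ 0.4608 -0.3689  0.0387] [0.0001 0.0001]
spare plate +y [ 0.5221 -0.1611  0.0816] [0.0003 0.0003]
spare plate -y [ 0.5191 -0.2072  0.0836] [0.0003 0.0003]
spare lip +y [ 0.4125 -0.1555  0.0325] [0.0013 0.0013]
spare lip -y [ 0.4105 -0.2036  0.0373] [0.0009 0.0009]
rim top cam [[0.4515 0.2203 0.206 ]
 [0.5637 0.1936 0.206 ]
 [0.5372 0.081  0.206 ]
 [0.4234 0.109  0.206 ]] [0.49395424 0.15098882 0.206     ]
rim side [[0.452  0.2202 0.206 ]
 [0.5629 0.1908 0.206 ]
 [0.5374 0.0828 0.206 ]
 [0.4245 0.1136 0.206 ]] [0.49419902 0.15186777 0.206     ]
tab top [0.4623 0.029  0.1953] [0.0018 0.0018]
pointer top [ 0.4879 -0.0309  0.1483] [0.0016 0.0016]
```

Everything agrees with the description: plate top at 0.081–0.086 m, tab top at 0.195 m. Next I'll check the bystanders' positions and plan the pregrasp.

```bash
cat >> h.py <<'E'
from scipy.spatial.transform import Rotation as Rot
def Rtool(az,tilt=0):
    # tool z horizontal at azimuth az, y down, then tilt about tool x (y->z)
    a=np.radians(az); z=np.array([np.cos(a),np.sin(a),0]); y=np.array([0,0,-1.]); x=np.cross(y,z)
    return np.c_[x,y,z]@Rot.from_rotvec([np.radians(tilt),0,0]).as_matrix()
def move(p,R,o=None):
    o=o or manip.get_obs(); R0=o['ee_rot']; 
    d=R0.T@(np.array(p)-o['tool_pos']); w=Rot.from_matrix(R0.T@R).as_rotvec()/np.pi
    print('d',d.round(4),'w',w.round(4),'|d|',np.linalg.norm(d).round(3),'deg',np.degrees(np.linalg.norm(w)*np.pi).round(1))
def st():
    o=manip.get_obs(); print('t',round(o['time'],2),'p',o['tool_pos'].round(4),'J',np.array(o['joints']).round(1),'F',np.array(o['ft_force']).round(1),'op',round(o['opening'],4)); print(o['ee_rot'].round(3).tolist()); return o
E
python3 - <<'E'
from h import *
T=cal('top')
print(onplane(T,[[329,130],[336,112]],.07), onplane(T,[[372,128],[404,226]],.04))
st()
move([.571,-.353,.23],Rtool(-5))
E
```

```text
[[ 0.70826352 -0.26321039  0.07      ]
 [ 0.76522335 -0.28798248  0.07      ]] [[ 0.71999951 -0.40533002  0.04      ]
 [ 0.40868358 -0.4852846   0.04      ]]
t 0.15 p [ 0.2014 -0.4846  0.2307] J [-71.5   3.   80.3   0.   96.7  -4. ] F [ 0.   1.3 -0.4] op 0.0854
[[-0.923, -0.0, 0.384], [-0.384, 0.001, -0.923], [-0.0, -1.0, -0.001]]
d [-0.3918  0.0007  0.0203] w [ 3.000e-04 -3.469e-01 -2.000e-04] |d| 0.392 deg 62.4
```

drive_tool(steps=[{"dx": -0.04,"wy": -0.035},{"dx": -0.08,"wy": -0.07},{"dx": -0.12,"dz": 0.004,"wy": -0.105},{"dx": -0.16,"dz": 0.007,"wy": -0.14},{"dx": -0.2,"dz": 0.01,"wy": -0.175}], fingers=-1)

```text
invalid input
```

Run:
```python
from h import *
st()
move([.571,-.353,.2],Rtool(-5))
```

```text
t 0.15 p [ 0.2014 -0.4846  0.2307] J [-71.5   3.   80.3   0.   96.7  -4. ] F [ 0.   1.3 -0.4] op 0.0854
[[-0.923, -0.0, 0.384], [-0.384, 0.001, -0.923], [-0.0, -1.0, -0.001]]
d [-0.3918  0.0307  0.0203] w [ 3.000e-04 -3.469e-01 -2.000e-04] |d| 0.394 deg 62.4
```

drive_tool(steps=[{"dx": -0.04,"dy": 0,"dz": 0,"wx": 0,"wy": -0.035,"wz": 0},{"dx": -0.08,"dy": 0,"dz": 0,"wx": 0,"wy": -0.07,"wz": 0},{"dx": -0.12,"dy": 0,"dz": 0.004,"wx": 0,"wy": -0.105,"wz": 0},{"dx": -0.16,"dy": 0,"dz": 0.007,"wx": 0,"wy": -0.14,"wz": 0},{"dx": -0.2,"dy": 0,"dz": 0.01,"wx": 0,"wy": -0.175,"wz": 0}], fingers=-1)

```text
time: 0.65
tool_pos: [0.3913, -0.4163, 0.2304]
ee_rot: [[-0.583, -0.001, 0.812], [-0.812, 0.001, -0.583], [-0.001, -1.0, -0.001]]
ft_force: [0.3, -0.3, 0.8]
opening: 0.0858
```

Run:
```python
from h import *
st()
move([.571,-.353,.2],Rtool(-5))
```

```text
t 0.65 p [ 0.3913 -0.4163  0.2304] J [-50.5  10.6  72.1   0.   97.4 -14.8] F [ 0.3 -0.3  0.8] op 0.0858
[[-0.583, -0.001, 0.812], [-0.812, 0.001, -0.583], [-0.001, -1.0, -0.001]]
d [-0.1562  0.0303  0.1091] w [ 0.0004 -0.1704 -0.0004] |d| 0.193 deg 30.7
```

drive_tool(steps=[{"dx": -0.032,"dy": 0.006,"dz": 0.022,"wx": 0,"wy": -0.035,"wz": 0},{"dx": -0.064,"dy": 0.012,"dz": 0.044,"wx": 0,"wy": -0.07,"wz": 0},{"dx": -0.096,"dy": 0.018,"dz": 0.066,"wx": 0,"wy": -0.105,"wz": 0},{"dx": -0.128,"dy": 0.024,"dz": 0.088,"wx": 0,"wy": -0.14,"wz": 0},{"dx": -0.156,"dy": 0.03,"dz": 0.109,"wx": 0,"wy": -0.17,"wz": 0}])

```text
time: 1.15
tool_pos: [0.5723, -0.352, 0.1995]
ee_rot: [[-0.084, -0.001, 0.996], [-0.996, 0.002, -0.084], [-0.002, -1.0, -0.002]]
ft_force: [-0.0, -1.3, 0.7]
opening: 0.0855
```

Run:
```python
from h import *
st(); c=cal('wrist'); np.save('w1.npy',np.array([c[0],c[2],np.diag(c[3])]))
im=capture('wrist'); cv2.imwrite('pics/w1.png',im[:,:,::-1])
print(proj(c,[[.571,-.353,.085],[.5737,-.3296,.085],[.5685,-.376,.085],[.463,-.344,.035]]))
```

```text
t 1.15 p [ 0.5723 -0.352   0.1995] J [-34.8  28.   54.3   0.1  97.9 -30. ] F [-0.  -1.3  0.7] op 0.0855
[[-0.084, -0.001, 0.996], [-0.996, 0.002, -0.084], [-0.002, -1.0, -0.002]]
[[248.681819   186.1787733 ]
 [249.58130057 157.03620925]
 [248.03675062 213.28801271]
 [133.82356636 169.82573739]]
```

View pics/w1.png

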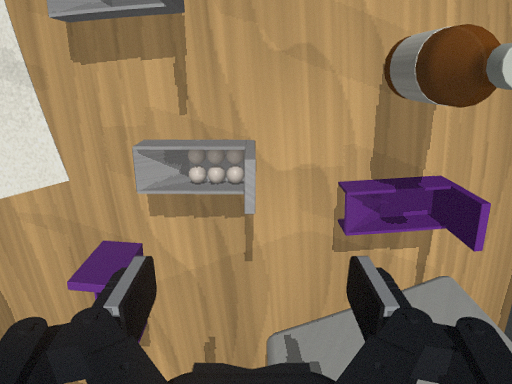

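The wrist view shows the scoop at (195,167) with its six balls, its plate a strip near x=250 and the purple look-alikes well clear. I'll enlarge the crop and check the plate's position.

Run:
```python
from h import *
c=cal('wrist'); print('cam',(-c[2].T@c[3]).round(4))
im=cv2.imread('pics/w1.png')[:,:,::-1]; crop(im,125,125,275,225,5,'pics/w1c.png')
```

```text
cam [ 0.5828 -0.2677  0.3395]
```

View pics/w1c.png

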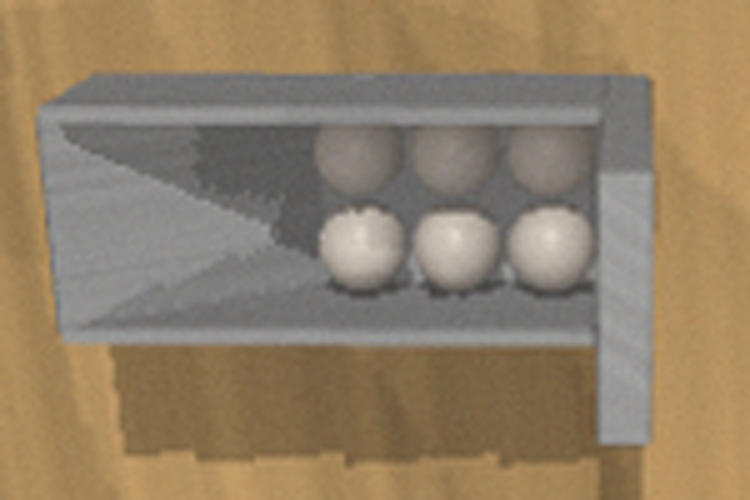

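```bash
cat >> h.py <<'E'
def cp(u,o,s): return [(u[0]+.5)/s-.5+o[0],(u[1]+.5)/s-.5+o[1]]
E
python3 - <<'E'
from h import *
c=cal('wrist');T=cal('top')
w=[cp(u,(125,125),5) for u in [(600,172),(652,172),(651,443),(601,443)]]
P=onplane(c,w,.085);print(P.round(4),P.mean(0).round(4))
a=ray(c,[np.mean(w,0)]);b=ray(T,[cp((618,104),(285,160),8)])
print(tri([(a[0],a[1][0]),(b[0],b[1][0])]))
move([*P.mean(0)[:2],.049],Rtool(-4.7))
E
```

```text
[[ 0.573  -0.3271  0.085 ]
 [ 0.5809 -0.3277  0.085 ]
 [ 0.5776 -0.3721  0.085 ]
 [ 0.5696 -0.3715  0.085 ]] [ 0.5752 -0.3496  0.085 ]
(array([ 0.57479392, -0.35897395,  0.05700746]), [np.float64(0.0010525203597071505), np.float64(0.0010525203597070007)])
d [ 1.200e-03  1.478e-01 -1.000e-04] w [ 0.0007  0.0021 -0.0015] |d| 0.148 deg 0.5
```

Run:
```python
from h import *
A=np.load('w1.npy'); c0=cal('wrist');c=(A[0],c0[1],A[1],np.diag(A[2]));T=cal('top');S=cal('side')
w=[cp(u,(125,125),5) for u in [(600,172),(652,172),(651,443),(601,443)]]
P=onplane(c,w,.085);print(P.round(4),P.mean(0).round(4))
d=P[1]+P[0]-P[2]-P[3]; print('yaw',np.degrees(np.arctan2(-d[0],d[1])))
a=ray(c,[np.mean(w,0)]);b=ray(S,[cp((604,302),(210,250),6)])
print(tri([(a[0],a[1][0]),(b[0],b[1][0])]))
st()
move([*P.mean(0)[:2],.049],Rtool(-4.7))
```

```text
[[ 0.5697 -0.3308  0.085 ]
 [ 0.5777 -0.3315  0.085 ]
 [ 0.574  -0.3764  0.085 ]
 [ 0.5659 -0.3757  0.085 ]] [ 0.5718 -0.3536  0.085 ]
yaw -4.844223275898429
(array([ 0.57195872, -0.35346807,  0.08369939]), [np.float64(0.00012103889517921681), np.float64(0.00012103889517904637)])
t 1.2 p [ 0.5757 -0.3491  0.1968] J [-34.4  28.3  54.1   0.2  97.8 -30.1] F [ 3.2  1.1 -0.7] op 0.0851
[[-0.075, -0.002, 0.997], [-0.997, 0.005, -0.075], [-0.005, -1.0, -0.002]]
d [ 0.0055  0.1478 -0.0032] w [ 0.0007  0.0021 -0.0015] |d| 0.148 deg 0.5
```

drive_tool(steps=[{"dx": 0.003,"dy": 0.02,"dz": -0.002,"wx": 0,"wy": 0,"wz": 0},{"dx": 0.0055,"dy": 0.04,"dz": -0.0032,"wx": 0,"wy": 0.002,"wz": -0.001},{"dx": 0.0055,"dy": 0.06,"dz": -0.0032,"wx": 0,"wy": 0.002,"wz": -0.001},{"dx": 0.0055,"dy": 0.07,"dz": -0.0032,"wx": 0,"wy": 0.002,"wz": -0.001},{"dx": 0.0055,"dy": 0.07,"dz": -0.0032,"wx": 0,"wy": 0.002,"wz": -0.001}])

```text
time: 1.7
tool_pos: [0.5712, -0.3535, 0.1246]
ee_rot: [[-0.082, -0.005, 0.997], [-0.997, 0.004, -0.082], [-0.004, -1.0, -0.006]]
ft_force: [0.7, 0.3, 0.3]
opening: 0.0856
```

Run:
```python
from h import *
st()
move([.572,-.3535,.049],Rtool(-4.8))
```

```text
t 1.7 p [ 0.5712 -0.3535  0.1246] J [-34.9  30.   60.1   0.   90.3 -30.2] F [0.7 0.3 0.3] op 0.0856
[[-0.082, -0.005, 0.997], [-0.997, 0.004, -0.082], [-0.004, -1.0, -0.006]]
d [0.0002 0.0756 0.0013] w [ 0.0018  0.0006 -0.0011] |d| 0.076 deg 0.4
```

drive_tool(steps=[{"dx": 0,"dy": 0.02,"dz": 0.001,"wx": 0.001,"wy": 0,"wz": -0.001},{"dx": 0,"dy": 0.04,"dz": 0.001,"wx": 0.002,"wy": 0,"wz": -0.001},{"dx": 0,"dy": 0.06,"dz": 0.001,"wx": 0.002,"wy": 0,"wz": -0.001},{"dx": 0,"dy": 0.074,"dz": 0.001,"wx": 0.002,"wy": 0,"wz": -0.001},{"dx": 0,"dy": 0.0745,"dz": 0.001,"wx": 0.002,"wy": 0,"wz": -0.001}])

```text
time: 2.2
tool_pos: [0.5711, -0.3529, 0.0485]
ee_rot: [[-0.082, -0.002, 0.997], [-0.997, 0.002, -0.082], [-0.002, -1.0, -0.002]]
ft_force: [-0.7, 0.8, -0.5]
opening: 0.0853
```

Run:
```python
from h import *
st()
move([.572,-.3535,.049],Rtool(-4.8))
im=capture('side'); crop(im,210,220,350,345,5,'pics/s2.png')
```

```text
t 2.2 p [ 0.5711 -0.3529  0.0485] J [-34.9  33.3  64.5   0.   82.4 -30.2] F [-0.7  0.8 -0.5] op 0.0853
[[-0.082, -0.002, 0.997], [-0.997, 0.002, -0.082], [-0.002, -1.0, -0.002]]
d [ 0.0006 -0.0005  0.001 ] w [ 0.0006  0.0006 -0.0006] |d| 0.001 deg 0.2
```

View pics/s2.png

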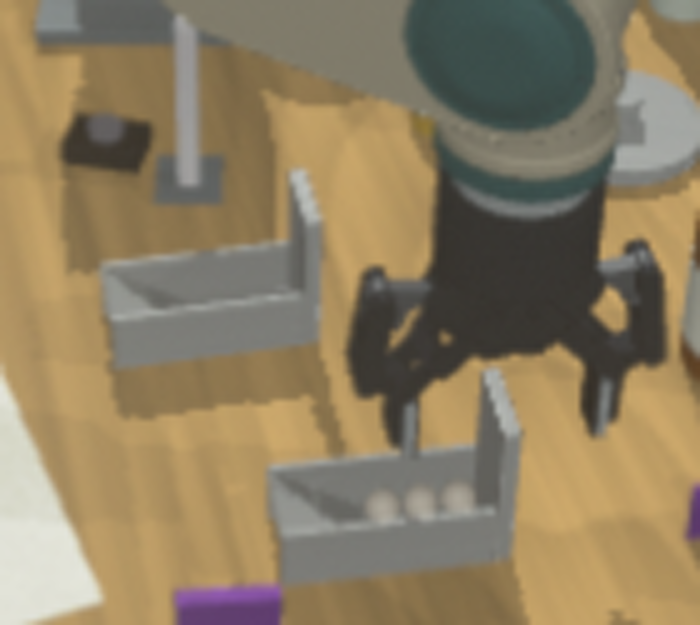

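The fingers straddle the loaded scoop's plate, clear of the balls. Closing now.

drive_tool(steps=[{"dx": 0,"dy": 0,"dz": 0.001,"wx": 0,"wy": 0,"wz": 0},{"dx": 0,"dy": 0,"dz": 0.001,"wx": 0,"wy": 0,"wz": 0},{"dx": 0,"dy": 0,"dz": 0.001,"wx": 0,"wy": 0,"wz": 0},{"dx": 0,"dy": 0,"dz": 0.001,"wx": 0,"wy": 0,"wz": 0},{"dx": 0,"dy": 0,"dz": 0.001,"wx": 0,"wy": 0,"wz": 0}], fingers=1)

```text
time: 2.75
tool_pos: [0.5727, -0.3534, 0.0503]
ee_rot: [[-0.082, 0.0, 0.997], [-0.997, 0.001, -0.082], [-0.001, -1.0, 0.0]]
ft_force: [-5.5, 0.3, 2.3]
opening: 0.0124
```

Run:
```python
from h import *
st()
im=capture('side'); crop(im,210,220,350,345,5,'pics/s3.png')
```

```text
t 2.75 p [ 0.5727 -0.3534  0.0503] J [-34.8  33.4  64.2   0.   82.5 -30.2] F [-5.5  0.3  2.3] op 0.0124
[[-0.082, 0.0, 0.997], [-0.997, 0.001, -0.082], [-0.001, -1.0, 0.0]]
```

View pics/s3.png

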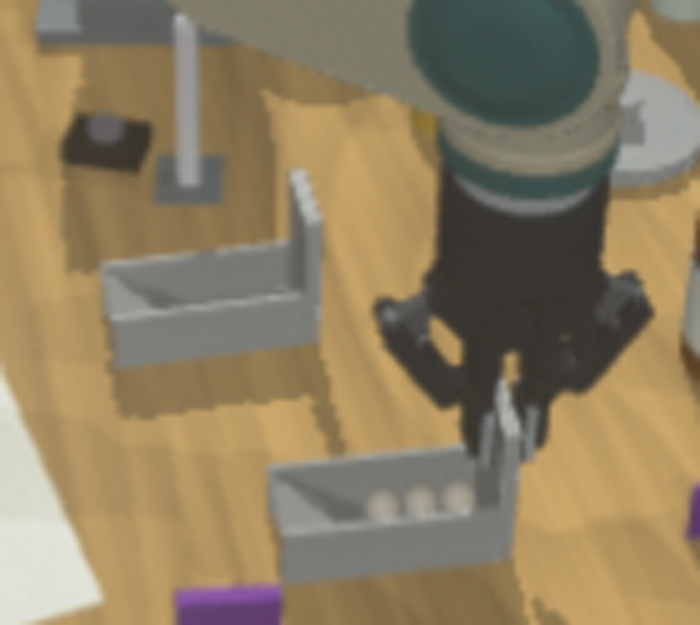

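Nearly closed. I'll give it more time to finish, then lift straight up.

drive_tool(steps=[{"dx": 0,"dy": 0,"dz": 0,"wx": 0,"wy": 0,"wz": 0},{"dx": 0,"dy": 0,"dz": 0,"wx": 0,"wy": 0,"wz": 0},{"dx": 0,"dy": 0,"dz": 0,"wx": 0,"wy": 0,"wz": 0},{"dx": 0,"dy": -0.005,"dz": 0,"wx": 0,"wy": 0,"wz": 0},{"dx": 0,"dy": -0.02,"dz": 0,"wx": 0,"wy": 0,"wz": 0}], fingers=1)

```text
time: 3.3
tool_pos: [0.5715, -0.3527, 0.0685]
ee_rot: [[-0.082, -0.004, 0.997], [-0.997, 0.003, -0.082], [-0.003, -1.0, -0.004]]
ft_force: [0.4, 0.3, -3.2]
opening: 0.0087
```

Run:
```python
from h import *
st()
im=capture('side'); crop(im,210,220,350,345,5,'pics/s4.png')
```

```text
t 3.3 p [ 0.5715 -0.3527  0.0685] J [-34.8  32.4  63.4   0.   84.5 -30.2] F [ 0.4  0.3 -3.2] op 0.0087
[[-0.082, -0.004, 0.997], [-0.997, 0.003, -0.082], [-0.003, -1.0, -0.004]]
```

View pics/s4.png

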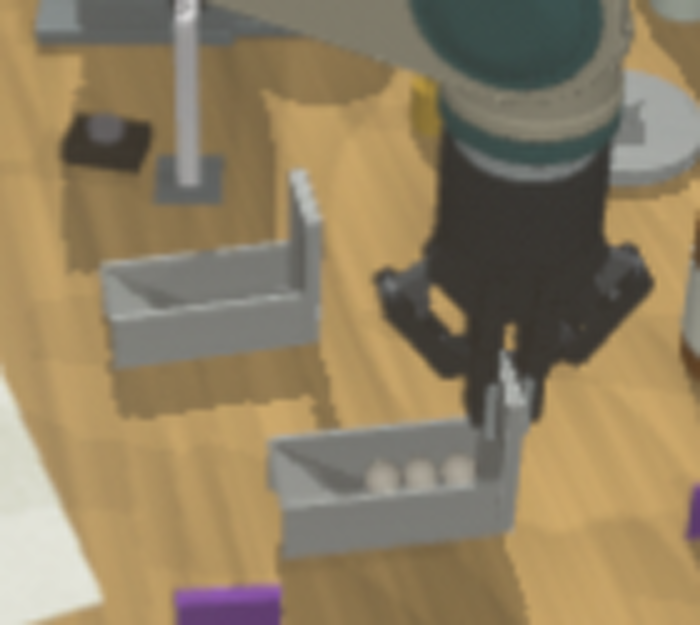

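drive_tool(steps=[{"dx": 0,"dy": -0.025,"dz": 0,"wx": 0,"wy": 0,"wz": 0},{"dx": 0,"dy": -0.06,"dz": 0,"wx": 0,"wy": 0,"wz": 0},{"dx": 0,"dy": -0.1,"dz": 0,"wx": 0,"wy": 0,"wz": 0},{"dx": 0,"dy": -0.14,"dz": 0,"wx": 0,"wy": 0,"wz": 0},{"dx": 0,"dy": -0.18,"dz": 0,"wx": 0,"wy": 0,"wz": 0}])

```text
time: 3.85
tool_pos: [0.5727, -0.3535, 0.2563]
ee_rot: [[-0.082, 0.003, 0.997], [-0.997, -0.001, -0.082], [0.001, -1.0, 0.003]]
ft_force: [-0.2, -0.3, -2.3]
opening: 0.0081
```

Run:
```python
from h import *
st()
# radial az at hopper
c=np.array([.494,.151]); az=17.; u=np.array([np.cos(np.radians(az)),np.sin(np.radians(az))])
# stage A: level, grip at center+65mm, TCP z .335
A=c+u*.065; print(A)
move([*A,.335],Rtool(az))
```

```text
t 3.85 p [ 0.5727 -0.3535  0.2563] J [-34.8  27.7  48.2   0.  103.9 -30.1] F [-0.2 -0.3 -2.3] op 0.0081
[[-0.082, 0.003, 0.997], [-0.997, -0.001, -0.082], [0.001, -1.0, 0.003]]
[0.55615981 0.17000416]
d [-0.5203 -0.0795 -0.059 ] w [-0.0009 -0.1205  0.0006] |d| 0.53 deg 21.7
```

drive_tool(steps=[{"dx": -0.02,"dy": -0.02,"dz": -0.002,"wx": 0,"wy": -0.005,"wz": 0},{"dx": -0.055,"dy": -0.04,"dz": -0.006,"wx": 0,"wy": -0.013,"wz": 0},{"dx": -0.095,"dy": -0.06,"dz": -0.011,"wx": 0,"wy": -0.022,"wz": 0},{"dx": -0.135,"dy": -0.075,"dz": -0.015,"wx": 0,"wy": -0.031,"wz": 0},{"dx": -0.175,"dy": -0.08,"dz": -0.02,"wx": 0,"wy": -0.04,"wz": 0}])

```text
time: 4.35
tool_pos: [0.5667, -0.1759, 0.3395]
ee_rot: [[0.045, 0.008, 0.999], [-0.999, -0.003, 0.045], [0.004, -1.0, 0.007]]
ft_force: [1.0, 0.0, -2.5]
opening: 0.0082
```

Run:
```python
from h import *
st()
move([.556,.17,.335],Rtool(17))
```

```text
t 4.35 p [ 0.5667 -0.1759  0.3395] J [-20.8  14.4  55.5  -0.  109.7 -23.4] F [ 1.   0.  -2.5] op 0.0082
[[0.045, 0.008, 0.999], [-0.999, -0.003, 0.045], [0.004, -1.0, 0.007]]
d [-0.3461  0.0033  0.0048] w [-0.0022 -0.0802  0.0014] |d| 0.346 deg 14.4
```

drive_tool(steps=[{"dx": -0.04,"dy": 0.001,"dz": 0.001,"wx": -0.001,"wy": -0.009,"wz": 0.001},{"dx": -0.08,"dy": 0.002,"dz": 0.001,"wx": -0.002,"wy": -0.018,"wz": 0.001},{"dx": -0.12,"dy": 0.003,"dz": 0.002,"wx": -0.002,"wy": -0.027,"wz": 0.001},{"dx": -0.16,"dy": 0.003,"dz": 0.003,"wx": -0.002,"wy": -0.036,"wz": 0.001},{"dx": -0.195,"dy": 0.003,"dz": 0.003,"wx": -0.002,"wy": -0.045,"wz": 0.001}])

```text
time: 4.85
tool_pos: [0.5606, 0.021, 0.337]
ee_rot: [[0.187, 0.003, 0.982], [-0.982, -0.001, 0.187], [0.001, -1.0, 0.003]]
ft_force: [-0.1, 0.4, -3.3]
opening: 0.0085
```

Run:
```python
from h import *
st()
move([.556,.17,.335],Rtool(17))
```

```text
t 4.85 p [0.5606 0.021  0.337 ] J [ -1.6   9.   61.8  -0.  109.  -12.4] F [-0.1  0.4 -3.3] op 0.0085
[[0.187, 0.003, 0.982], [-0.982, -0.001, 0.187], [0.001, -1.0, 0.003]]
d [-0.1473  0.0019  0.0234] w [-0.0008 -0.0346  0.0004] |d| 0.149 deg 6.2
```

drive_tool(steps=[{"dx": -0.04,"dy": 0.001,"dz": 0.006,"wx": 0,"wy": -0.009,"wz": 0},{"dx": -0.08,"dy": 0.001,"dz": 0.012,"wx": -0.001,"wy": -0.018,"wz": 0},{"dx": -0.115,"dy": 0.002,"dz": 0.018,"wx": -0.001,"wy": -0.027,"wz": 0},{"dx": -0.137,"dy": 0.002,"dz": 0.022,"wx": -0.001,"wy": -0.032,"wz": 0},{"dx": -0.147,"dy": 0.002,"dz": 0.0234,"wx": -0.001,"wy": -0.0346,"wz": 0}])

```text
time: 5.35
tool_pos: [0.5556, 0.1717, 0.3357]
ee_rot: [[0.295, 0.001, 0.955], [-0.955, -0.001, 0.295], [0.001, -1.0, 0.0]]
ft_force: [0.9, -0.5, -2.9]
opening: 0.008
```

Run:
```python
from h import *
st()
im=capture('side'); crop(im,180,60,330,260,3,'pics/s5.png')
im=capture('top'); crop(im,140,120,300,240,4,'pics/t5.png')
st()
```

```text
t 5.35 p [0.5556 0.1717 0.3357] J [ 1.360e+01  1.260e+01  5.790e+01 -1.000e-01  1.094e+02 -3.600e+00] F [ 0.9 -0.5 -2.9] op 0.008
[[0.295, 0.001, 0.955], [-0.955, -0.001, 0.295], [0.001, -1.0, 0.0]]
t 5.45 p [0.5559 0.1705 0.3354] J [ 1.340e+01  1.260e+01  5.800e+01 -1.000e-01  1.094e+02 -3.700e+00] F [-0.7 -1.  -2.8] op 0.0083
[[0.294, 0.0, 0.956], [-0.956, -0.001, 0.294], [0.001, -1.0, -0.0]]
```

View pics/s5.png

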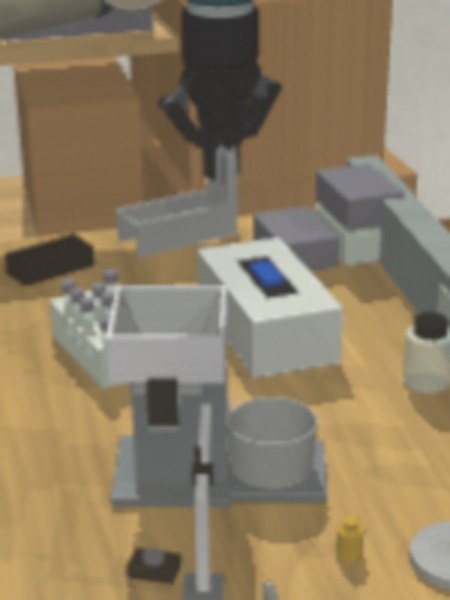

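View pics/t5.png

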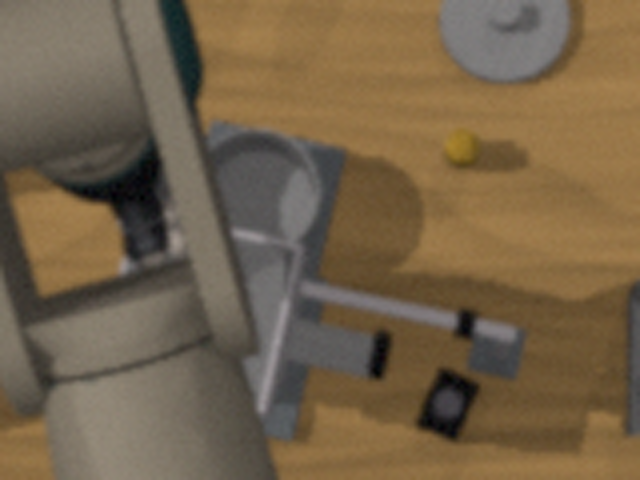

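The scoop is held level above the hopper, with its lip over the mouth. Now I'll tip it in stages, keeping the lip over the mouth.

```bash
cat >> h.py <<'E'
def pourpose(a,lr,lz,az=17.,c=(.494,.151),tcph=.050):
    r=np.radians(a);u=np.array([np.cos(np.radians(az)),np.sin(np.radians(az))])
    h=.035-tcph
    dx=-.1085*np.cos(r)-h*np.sin(r); dz=-.1085*np.sin(r)+h*np.cos(r)
    return [*(np.array(c)+u*(lr-dx)),lz-dz]
E
python3 - <<'E'
from h import *
st()
for a,lr,lz in [(10,-.03,.3),(20,-.01,.265),(30,.005,.24),(38,.01,.222),(45,.01,.214)]:
    p=pourpose(a,lr,lz); print(a,np.round(p,3)); move(p,Rtool(17,a))
E
```

```text
t 5.45 p [0.5559 0.1705 0.3354] J [ 1.340e+01  1.260e+01  5.800e+01 -1.000e-01  1.094e+02 -3.700e+00] F [-0.7 -1.  -2.8] op 0.0083
[[0.294, 0.0, 0.956], [-0.956, -0.001, 0.294], [0.001, -1.0, -0.0]]
10 [0.565 0.173 0.334]
d [0.0005 0.0018 0.0094] w [0.0556 0.0005 0.0004] |d| 0.01 deg 10.0
20 [0.577 0.176 0.316]
d [0.0005 0.0192 0.0219] w [0.1111 0.0006 0.0003] |d| 0.029 deg 20.0
30 [0.581 0.178 0.307]
d [0.0005 0.0282 0.0266] w [0.1667 0.0006 0.0003] |d| 0.039 deg 30.0
38 [0.576 0.176 0.301]
d [0.0005 0.0348 0.0214] w [2.111e-01 6.000e-04 2.000e-04] |d| 0.041 deg 38.0
45 [0.567 0.173 0.301]
d [0.0005 0.0341 0.0112] w [2.5e-01 6.0e-04 2.0e-04] |d| 0.036 deg 45.0
```

drive_tool(steps=[{"dx": 0.0005,"dy": 0.001,"dz": 0.007,"wx": 0.04,"wy": 0.0005,"wz": 0},{"dx": 0.0005,"dy": 0.01,"dz": 0.016,"wx": 0.085,"wy": 0.0005,"wz": 0},{"dx": 0.0005,"dy": 0.022,"dz": 0.024,"wx": 0.13,"wy": 0.0005,"wz": 0},{"dx": 0.0005,"dy": 0.03,"dz": 0.0255,"wx": 0.175,"wy": 0.0005,"wz": 0},{"dx": 0.0005,"dy": 0.035,"dz": 0.0214,"wx": 0.211,"wy": 0.0005,"wz": 0}])

```text
time: 5.95
tool_pos: [0.5762, 0.1743, 0.2999]
ee_rot: [[0.29, 0.593, 0.752], [-0.957, 0.178, 0.229], [0.002, -0.786, 0.619]]
ft_force: [0.1, 0.4, -2.2]
opening: 0.0083
```

Run:
```python
from h import *
st()
im=capture('side'); crop(im,180,60,330,260,3,'pics/s6.png')
st()
for a,lr,lz in [(42,.01,.216),(46,.01,.214),(50,.01,.21),(54,.01,.208),(58,.01,.206),(65,.015,.205)]:
    p=pourpose(a,lr,lz); print(a,np.round(p,3)); move(p,Rtool(17,a))
```

```text
t 5.95 p [0.5762 0.1743 0.2999] J [ 11.9 -13.   94.3   3.4  60.6  -5.6] F [ 0.1  0.4 -2.2] op 0.0083
[[0.29, 0.593, 0.752], [-0.957, 0.178, 0.229], [0.002, -0.786, 0.619]]
t 6.0 p [0.5731 0.1739 0.2939] J [ 11.9 -13.3  95.2   3.5  60.3  -5.6] F [-6.3  2.1 -4. ] op 0.0082
[[0.29, 0.589, 0.754], [-0.957, 0.178, 0.229], [0.001, -0.788, 0.615]]
42 [0.571 0.175 0.3  ]
d [-0.0012 -0.0057  0.0022] w [ 0.0224 -0.0004  0.0006] |d| 0.006 deg 4.0
46 [0.565 0.173 0.302]
d [-0.0012 -0.0115 -0.0009] w [ 0.0446 -0.0004  0.0006] |d| 0.012 deg 8.0
50 [0.559 0.171 0.303]
d [-0.0012 -0.0156 -0.0057] w [ 0.0669 -0.0004  0.0006] |d| 0.017 deg 12.0
54 [0.553 0.169 0.305]
d [-0.0012 -0.0212 -0.0097] w [ 0.0891 -0.0004  0.0006] |d| 0.023 deg 16.0
58 [0.546 0.167 0.306]
d [-0.0012 -0.0265 -0.0143] w [ 0.1113 -0.0003  0.0006] |d| 0.03 deg 20.0
65 [0.539 0.165 0.31 ]
d [-0.0011 -0.034  -0.018 ] w [ 0.1502 -0.0003  0.0006] |d| 0.038 deg 27.0
```

View pics/s6.png

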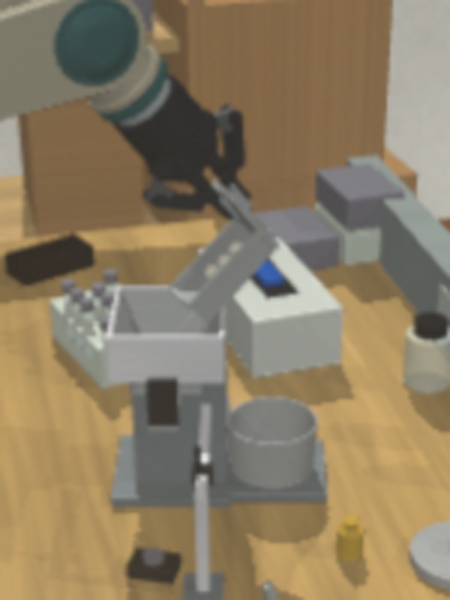

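Tipped 38° over the mouth. Continuing slowly.

drive_tool(steps=[{"dx": -0.001,"dy": -0.007,"dz": 0.002,"wx": 0.022,"wy": 0,"wz": 0.0005},{"dx": -0.001,"dy": -0.012,"dz": -0.001,"wx": 0.045,"wy": 0,"wz": 0.0005},{"dx": -0.001,"dy": -0.017,"dz": -0.006,"wx": 0.067,"wy": 0,"wz": 0.0005},{"dx": -0.001,"dy": -0.021,"dz": -0.01,"wx": 0.089,"wy": 0,"wz": 0.0005},{"dx": -0.001,"dy": -0.0265,"dz": -0.014,"wx": 0.111,"wy": 0,"wz": 0.0005}])

```text
time: 6.5
tool_pos: [0.546, 0.1655, 0.3066]
ee_rot: [[0.29, 0.811, 0.508], [-0.957, 0.246, 0.154], [-0.0, -0.531, 0.848]]
ft_force: [-9.1, -0.9, 1.0]
opening: 0.0083
```

Run:
```python
from h import *
st()
im=capture('side'); crop(im,180,60,330,260,3,'pics/s7.png')
st()
for a,lr,lz in [(62,.015,.206),(67,.015,.206)]:
    p=pourpose(a,lr,lz); print(a,np.round(p,3)); move(p,Rtool(17,a))
```

```text
t 6.5 p [0.546  0.1655 0.3066] J [ 10.5 -29.4 113.9   8.7  38.  -10.3] F [-9.1 -0.9  1. ] op 0.0083
[[0.29, 0.811, 0.508], [-0.957, 0.246, 0.154], [-0.0, -0.531, 0.848]]
t 6.55 p [0.5451 0.1655 0.3056] J [ 10.5 -29.6 114.2   8.9  37.8 -10.4] F [-8.1 -0.3  1.7] op 0.0079
[[0.29, 0.812, 0.506], [-0.957, 0.247, 0.153], [-0.001, -0.529, 0.849]]
62 [0.544 0.166 0.309]
d [-0.0011 -0.0021  0.0025] w [ 0.0217 -0.0006  0.0006] |d| 0.003 deg 3.9
67 [0.536 0.164 0.312]
d [-0.001  -0.0114  0.0002] w [ 0.0495 -0.0006  0.0006] |d| 0.011 deg 8.9
```

View pics/s7.png

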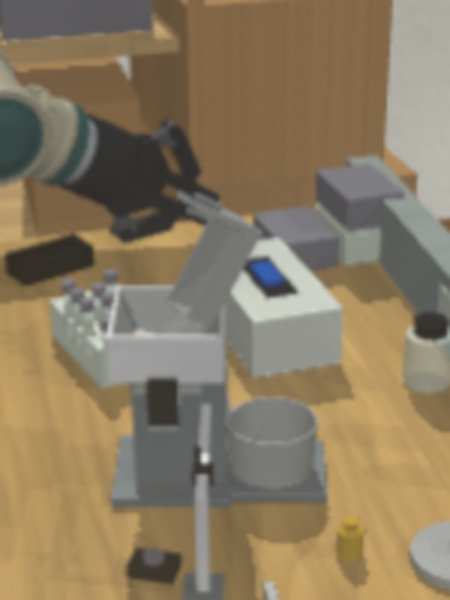

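drive_tool(steps=[{"dx": -0.001,"dy": -0.003,"dz": 0.003,"wx": 0.012,"wy": -0.0005,"wz": 0.0005},{"dx": -0.001,"dy": -0.005,"dz": 0.004,"wx": 0.024,"wy": -0.0005,"wz": 0.0005},{"dx": -0.001,"dy": -0.008,"dz": 0.004,"wx": 0.036,"wy": -0.0005,"wz": 0.0005},{"dx": -0.001,"dy": -0.012,"dz": 0.004,"wx": 0.05,"wy": -0.0005,"wz": 0.0005},{"dx": -0.001,"dy": -0.012,"dz": 0.004,"wx": 0.05,"wy": -0.0005,"wz": 0.0005}])

```text
time: 7.05
tool_pos: [0.5359, 0.1634, 0.3136]
ee_rot: [[0.292, 0.879, 0.377], [-0.956, 0.269, 0.113], [-0.002, -0.394, 0.919]]
ft_force: [-15.4, 0.3, 1.4]
opening: 0.0084
```

Run:
```python
from h import *
st()
im=capture('side'); crop(im,180,60,330,260,3,'pics/s8.png')
im=capture('wrist'); cv2.imwrite('pics/w8.png',im[:,:,::-1])
st()
```

```text
t 7.05 p [0.5359 0.1634 0.3136] J [  9.9 -34.9 121.   14.   28.  -15.1] F [-15.4   0.3   1.4] op 0.0084
[[0.292, 0.879, 0.377], [-0.956, 0.269, 0.113], [-0.002, -0.394, 0.919]]
t 7.15 p [0.536  0.1635 0.3138] J [  9.9 -34.9 120.9  13.9  28.1 -15. ] F [-15.2   0.9   1.5] op 0.0084
[[0.292, 0.878, 0.378], [-0.956, 0.269, 0.114], [-0.002, -0.395, 0.919]]
```

View pics/s8.png

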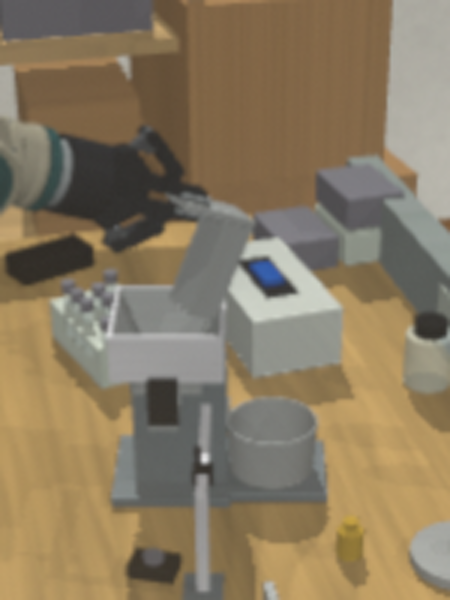

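View pics/w8.png

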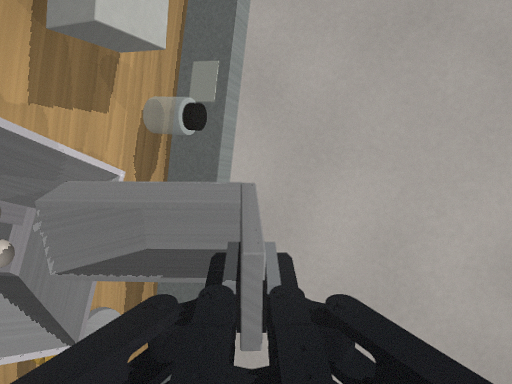

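Run:
```python
from h import *
o=st()
im=cv2.imread('pics/w8.png')[:,:,::-1]; crop(im,0,160,270,360,2.9,'pics/w8c.png')
R=o['ee_rot'];p=o['tool_pos']
# scoop axes: x=toolz, z=-tooly, y = z×x
sx=R[:,2];sz=-R[:,1];sy=np.cross(sz,sx)
f=lambda v:p+sx*(v[0]-.0345)+sy*v[1]+sz*(v[2]-.050)
names={'lip+':(-.074,.023,.035),'lip-':(-.074,-.023,.035),'fl+':(-.028,.023,0),'fl-':(-.028,-.023,0),'pl+':(.039,.023,.085),'pl-':(.039,-.023,.085)}
S=cal('side');W=cal('wrist')
for n,v in names.items():
    X=f(v); print(n,X.round(4),'side',proj(S,X).round(1),'crop',((proj(S,X)-[180,60])*3).round(),'wr',proj(W,X).round(1), ((proj(W,X)-[0,160])*2.9).round())
```

```text
t 7.15 p [0.536  0.1635 0.3138] J [  9.9 -34.9 120.9  13.9  28.1 -15. ] F [-15.2   0.9   1.5] op 0.0084
[[0.292, 0.878, 0.378], [-0.956, 0.269, 0.114], [-0.002, -0.395, 0.919]]
lip+ [0.5014 0.1773 0.2082] side [[236.5 158.7]] crop [[169. 296.]] wr [[ 38.9 201.1]] [[113. 119.]]
lip- [0.5149 0.1333 0.2081] side [[243.5 164.4]] crop [[190. 313.]] wr [[ 56.3 278.4]] [[163. 343.]]
fl+ [0.5496 0.1919 0.2366] side [[250.2 147. ]] crop [[210. 261.]] wr [[145.6 180.6]] [[422.  60.]]
fl- [0.563  0.1479 0.2366] side [[257.4 152.4]] crop [[232. 277.]] wr [[153.  249.6]] [[444. 260.]]
pl+ [0.5003 0.1766 0.3318] side [[235.  122.2]] crop [[165. 187.]] wr [[263.9 251.4]] [[765. 265.]]
pl- [0.5137 0.1326 0.3317] side [[242.2 127.3]] crop [[187. 202.]] wr [[262.3 351.2]] [[761. 555.]]
```

View pics/w8c.png

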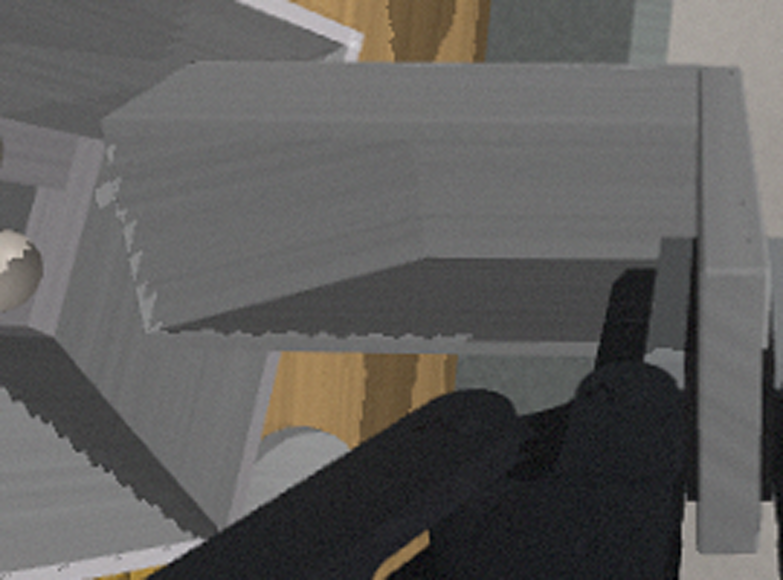

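The enlarged crop shows the trough empty, and the scoop's position matches the prediction to within 1–2 px. Now I'll withdraw upward and level it.

Run:
```python
from h import *
o=manip.get_obs()
for p,a in [((.536,.1635,.335),60),((.54,.165,.36),52),((.54,.16,.375),44),((.54,.15,.385),36),((.54,.13,.385),28)]:
    move(p,Rtool(17,a),o)
```

```text
d [-0.     -0.0084  0.0195] w [-0.0374 -0.0006 -0.0002] |d| 0.021 deg 6.7
d [-0.0003 -0.0144  0.0441] w [-0.0818 -0.0006 -0.0002] |d| 0.046 deg 14.7
d [ 0.0044 -0.0217  0.0573] w [-0.1263 -0.0006 -0.0003] |d| 0.061 deg 22.7
d [ 0.014  -0.0283  0.0654] w [-0.1707 -0.0006 -0.0003] |d| 0.073 deg 30.7
d [ 0.0331 -0.0337  0.0631] w [-0.2152 -0.0006 -0.0003] |d| 0.079 deg 38.7
```

drive_tool(steps=[{"dx": 0,"dy": -0.0085,"dz": 0.0195,"wx": -0.037,"wy": -0.0005,"wz": 0},{"dx": 0,"dy": -0.0145,"dz": 0.044,"wx": -0.08,"wy": -0.0005,"wz": 0},{"dx": 0.0045,"dy": -0.0215,"dz": 0.0575,"wx": -0.125,"wy": -0.0005,"wz": 0},{"dx": 0.014,"dy": -0.028,"dz": 0.0655,"wx": -0.17,"wy": -0.0005,"wz": 0},{"dx": 0.033,"dy": -0.0335,"dz": 0.063,"wx": -0.215,"wy": -0.0005,"wz": 0}])

```text
time: 7.65
tool_pos: [0.5399, 0.1289, 0.3892]
ee_rot: [[0.292, 0.449, 0.844], [-0.956, 0.137, 0.258], [0.0, -0.883, 0.469]]
ft_force: [-0.2, 0.6, -1.2]
opening: 0.0082
```

Run:
```python
from h import *
o=st()
for p,a,z in [((.54,.1,.385),20,13),((.54,.06,.375),12,10),((.54,.02,.36),5,6),((.54,-.02,.35),0,3),((.54,-.06,.345),0,0)]:
    move(p,Rtool(z,a),o)
```

```text
t 7.65 p [0.5399 0.1289 0.3892] J [  7.3 -12.8  80.9   4.5  84.2  -9. ] F [-0.2  0.6 -1.2] op 0.0082
[[0.292, 0.449, 0.844], [-0.956, 0.137, 0.258], [0.0, -0.883, 0.469]]
d [ 0.0277 -0.0002 -0.0094] w [-0.0444  0.0204 -0.009 ] |d| 0.029 deg 8.9
d [ 0.066   0.0031 -0.0244] w [-0.0887  0.0367 -0.0133] |d| 0.07 deg 17.5
d [ 0.1042  0.0109 -0.0418] w [-0.1273  0.059  -0.0174] |d| 0.113 deg 25.5
d [ 0.1424  0.0142 -0.0568] w [-0.1547  0.0763 -0.0189] |d| 0.154 deg 31.2
d [ 0.1807  0.0132 -0.0695] w [-0.1544  0.0926 -0.023 ] |d| 0.194 deg 32.7
```

drive_tool(steps=[{"dx": 0.028,"dy": 0,"dz": -0.01,"wx": -0.044,"wy": 0.02,"wz": -0.009},{"dx": 0.066,"dy": 0.003,"dz": -0.024,"wx": -0.088,"wy": 0.037,"wz": -0.013},{"dx": 0.104,"dy": 0.01,"dz": -0.042,"wx": -0.127,"wy": 0.059,"wz": -0.017},{"dx": 0.142,"dy": 0.014,"dz": -0.057,"wx": -0.155,"wy": 0.076,"wz": -0.019},{"dx": 0.18,"dy": 0.013,"dz": -0.07,"wx": -0.155,"wy": 0.092,"wz": -0.023}])

```text
time: 8.15
tool_pos: [0.5396, -0.0624, 0.3431]
ee_rot: [[-0.002, -0.008, 1.0], [-1.0, -0.001, -0.002], [0.001, -1.0, -0.008]]
ft_force: [1.3, 0.0, -1.4]
opening: 0.0083
```

Run:
```python
from h import *
o=st()
im=capture('top'); crop(im,130,110,310,245,4,'pics/t9.png')
im=capture('wrist'); cv2.imwrite('pics/w9.png',im[:,:,::-1])
o=st()
move((.572,-.3535,.3),Rtool(-4.8),o)
```

```text
t 8.15 p [ 0.5396 -0.0624  0.3431] J [-1.040e+01  6.700e+00  6.370e+01 -1.000e-01  1.101e+02 -1.040e+01] F [ 1.3  0.  -1.4] op 0.0083
[[-0.002, -0.008, 1.0], [-1.0, -0.001, -0.002], [0.001, -1.0, -0.008]]
t 8.25 p [ 0.5389 -0.0651  0.3437] J [-10.7   6.5  63.8  -0.2 110.  -10.3] F [-0.2  0.5 -1.8] op 0.0083
[[-0.007, -0.006, 1.0], [-1.0, -0.002, -0.007], [0.002, -1.0, -0.005]]
d [0.2881 0.0441 0.0354] w [0.0017 0.0244 0.0007] |d| 0.294 deg 4.4
```

View pics/t9.png

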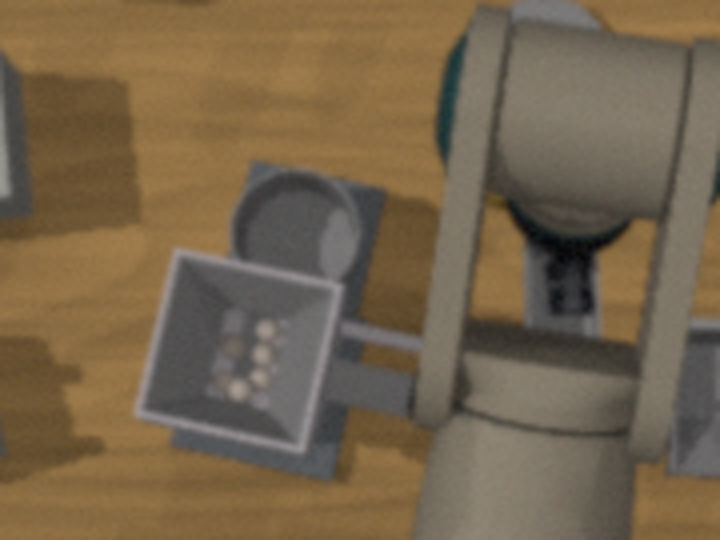

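View pics/w9.png

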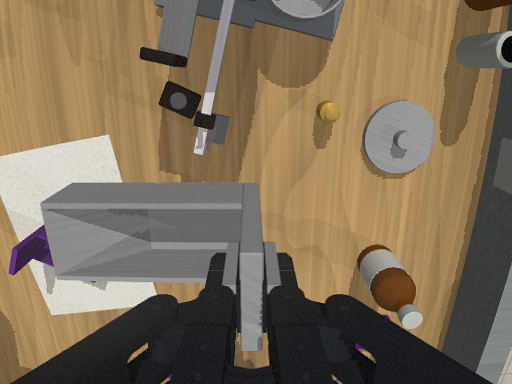

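All six balls are in the hopper, at crop (265,328), (262,353), (260,378), (238,388), (220,383) and (232,347). The scoop is empty. Returning it to where it stood.

drive_tool(steps=[{"dx": 0.03,"dy": 0.004,"dz": 0.004,"wx": 0.002,"wy": 0.003,"wz": 0},{"dx": 0.075,"dy": 0.01,"dz": 0.009,"wx": 0.002,"wy": 0.006,"wz": 0},{"dx": 0.12,"dy": 0.018,"dz": 0.015,"wx": 0.002,"wy": 0.01,"wz": 0},{"dx": 0.165,"dy": 0.026,"dz": 0.02,"wx": 0.002,"wy": 0.014,"wz": 0},{"dx": 0.21,"dy": 0.034,"dz": 0.026,"wx": 0.002,"wy": 0.018,"wz": 0}])

```text
time: 8.75
tool_pos: [0.5626, -0.2779, 0.3111]
ee_rot: [[-0.065, 0.002, 0.998], [-0.998, -0.003, -0.065], [0.003, -1.0, 0.002]]
ft_force: [0.6, -0.6, -0.4]
opening: 0.0087
```

Run:
```python
from h import *
o=st()
move((.572,-.3535,.2),Rtool(-4.8),o)
```

```text
t 8.75 p [ 0.5626 -0.2779  0.3111] J [-2.96e+01  2.00e+01  5.18e+01 -1.00e-01  1.08e+02 -2.59e+01] F [ 0.6 -0.6 -0.4] op 0.0087
[[-0.065, 0.002, 0.998], [-0.998, -0.003, -0.065], [0.003, -1.0, 0.002]]
d [0.0745 0.1113 0.0141] w [-0.0006  0.0058  0.0009] |d| 0.135 deg 1.1
```

drive_tool(steps=[{"dx": 0.035,"dy": 0.02,"dz": 0.006,"wx": 0,"wy": 0.003,"wz": 0.001},{"dx": 0.065,"dy": 0.05,"dz": 0.011,"wx": -0.0005,"wy": 0.005,"wz": 0.001},{"dx": 0.0745,"dy": 0.09,"dz": 0.014,"wx": -0.0005,"wy": 0.006,"wz": 0.001},{"dx": 0.0745,"dy": 0.13,"dz": 0.014,"wx": -0.0005,"wy": 0.006,"wz": 0.001},{"dx": 0.0745,"dy": 0.15,"dz": 0.014,"wx": -0.0005,"wy": 0.006,"wz": 0.001}])

```text
time: 9.25
tool_pos: [0.57, -0.3542, 0.1572]
ee_rot: [[-0.086, -0.005, 0.996], [-0.996, 0.004, -0.086], [-0.003, -1.0, -0.005]]
ft_force: [-0.5, 0.2, -2.7]
opening: 0.0083
```

Run:
```python
from h import *
o=st()
move((.572,-.3535,.050),Rtool(-4.8),o)
```

```text
t 9.25 p [ 0.57   -0.3542  0.1572] J [-35.   28.8  57.9   0.   93.6 -30.1] F [-0.5  0.2 -2.7] op 0.0083
[[-0.086, -0.005, 0.996], [-0.996, 0.004, -0.086], [-0.003, -1.0, -0.005]]
d [-0.0005  0.1072  0.0025] w [ 0.0015 -0.0008 -0.001 ] |d| 0.107 deg 0.4
```

drive_tool(steps=[{"dx": 0,"dy": 0.03,"dz": 0.001,"wx": 0.001,"wy": -0.001,"wz": -0.001},{"dx": 0,"dy": 0.06,"dz": 0.002,"wx": 0.0015,"wy": -0.001,"wz": -0.001},{"dx": 0,"dy": 0.082,"dz": 0.0025,"wx": 0.0015,"wy": -0.001,"wz": -0.001},{"dx": 0,"dy": 0.092,"dz": 0.0025,"wx": 0.0015,"wy": -0.001,"wz": -0.001},{"dx": 0,"dy": 0.096,"dz": 0.0025,"wx": 0.0015,"wy": -0.001,"wz": -0.001}])

```text
time: 9.75
tool_pos: [0.5716, -0.3545, 0.0609]
ee_rot: [[-0.084, -0.001, 0.996], [-0.996, 0.0, -0.084], [-0.0, -1.0, -0.001]]
ft_force: [0.4, -0.1, -1.9]
opening: 0.0085
```

Run:
```python
from h import *
o=st()
im=capture('side'); crop(im,210,220,350,345,5,'pics/s10.png')
o=st()
move((.572,-.3535,.050),Rtool(-4.8),o)
```

```text
t 9.75 p [ 0.5716 -0.3545  0.0609] J [-34.9  32.8  63.8  -0.   83.5 -30.1] F [ 0.4 -0.1 -1.9] op 0.0085
[[-0.084, -0.001, 0.996], [-0.996, 0.0, -0.084], [-0.0, -1.0, -0.001]]
t 9.8 p [ 0.5719 -0.3545  0.0612] J [-34.9  32.7  63.7  -0.   83.5 -30.1] F [-0.4  0.3 -2.5] op 0.0081
[[-0.084, -0.0, 0.996], [-0.996, -0.0, -0.084], [0.0, -1.0, -0.0]]
d [-0.001   0.0112  0.0001] w [0.0001 0.     0.    ] |d| 0.011 deg 0.0
```

View pics/s10.png

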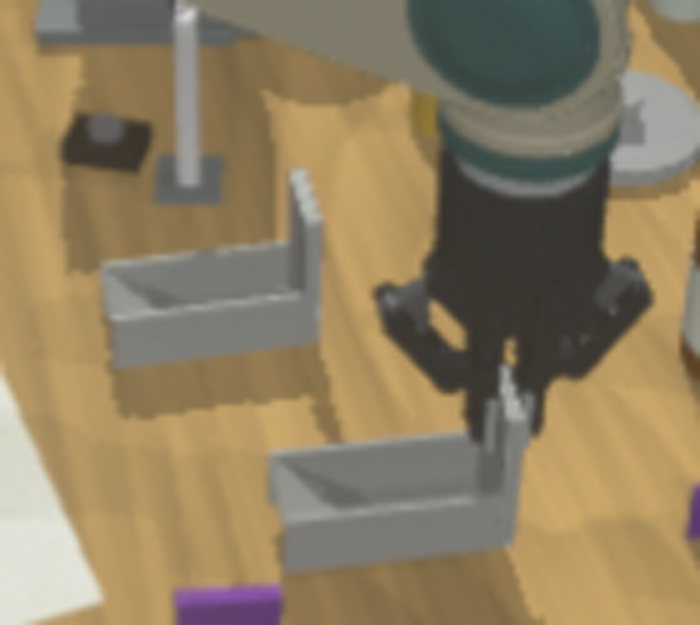

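Empty and level, a few mm above its old place. Lowering the last 11 mm slowly.

drive_tool(steps=[{"dx": 0,"dy": 0.004,"dz": 0,"wx": 0,"wy": 0,"wz": 0},{"dx": 0,"dy": 0.007,"dz": 0,"wx": 0,"wy": 0,"wz": 0},{"dx": 0,"dy": 0.009,"dz": 0,"wx": 0,"wy": 0,"wz": 0},{"dx": 0,"dy": 0.0105,"dz": 0,"wx": 0,"wy": 0,"wz": 0},{"dx": 0,"dy": 0.011,"dz": 0,"wx": 0,"wy": 0,"wz": 0}])

```text
time: 10.3
tool_pos: [0.5719, -0.3545, 0.0503]
ee_rot: [[-0.084, -0.0, 0.996], [-0.996, -0.0, -0.084], [0.0, -1.0, -0.0]]
ft_force: [-1.1, 0.1, 0.7]
opening: 0.0084
```

Run:
```python
from h import *
o=st()
```

```text
t 10.3 p [ 0.5719 -0.3545  0.0503] J [-34.9  33.3  64.2  -0.   82.5 -30.1] F [-1.1  0.1  0.7] op 0.0084
[[-0.084, -0.0, 0.996], [-0.996, -0.0, -0.084], [0.0, -1.0, -0.0]]
```

drive_tool(steps=[{"dx": 0,"dy": 0,"dz": 0,"wx": 0,"wy": 0,"wz": 0},{"dx": 0,"dy": 0,"dz": 0,"wx": 0,"wy": 0,"wz": 0},{"dx": 0,"dy": 0,"dz": 0,"wx": 0,"wy": 0,"wz": 0},{"dx": 0,"dy": 0,"dz": 0,"wx": 0,"wy": 0,"wz": 0},{"dx": 0,"dy": 0,"dz": 0,"wx": 0,"wy": 0,"wz": 0}], fingers=-0.4)

```text
time: 10.8
tool_pos: [0.5719, -0.3545, 0.0504]
ee_rot: [[-0.084, -0.0, 0.996], [-0.996, -0.0, -0.084], [0.0, -1.0, -0.0]]
ft_force: [-0.2, -0.0, 0.6]
opening: 0.0596
```

drive_tool(steps=[{"dx": 0,"dy": -0.02,"dz": 0,"wx": 0,"wy": 0,"wz": 0},{"dx": 0,"dy": -0.05,"dz": 0,"wx": 0,"wy": 0,"wz": 0},{"dx": 0,"dy": -0.09,"dz": 0,"wx": 0,"wy": 0,"wz": 0},{"dx": 0,"dy": -0.13,"dz": 0,"wx": 0,"wy": 0,"wz": 0},{"dx": 0,"dy": -0.18,"dz": 0,"wx": 0,"wy": 0,"wz": 0}], fingers=-0.4)

```text
time: 11.3
tool_pos: [0.5713, -0.354, 0.2305]
ee_rot: [[-0.084, -0.003, 0.996], [-0.996, 0.002, -0.084], [-0.001, -1.0, -0.003]]
ft_force: [0.3, 0.4, 0.0]
opening: 0.06
```

Run:
```python
from h import *
o=st()
im=capture('side'); crop(im,200,180,350,345,4,'pics/s11.png')
o=st()
# tab shut position
move((.465,.0295,.26),Rtool(76.6),o)
```

```text
t 11.3 p [ 0.5713 -0.354   0.2305] J [-34.9  27.8  51.   -0.  101.4 -30.1] F [0.3 0.4 0. ] op 0.06
[[-0.084, -0.003, 0.996], [-0.996, 0.002, -0.084], [-0.001, -1.0, -0.003]]
t 11.35 p [ 0.5732 -0.3554  0.2427] J [-34.9  27.4  50.2  -0.  101.7 -30.1] F [ 0.1 -0.3  8.7] op 0.0595
[[-0.084, 0.011, 0.996], [-0.996, -0.008, -0.084], [0.007, -1.0, 0.011]]
d [-0.3744 -0.0215 -0.1398] w [-0.0014 -0.4522  0.0044] |d| 0.4 deg 81.4
```

View pics/s11.png

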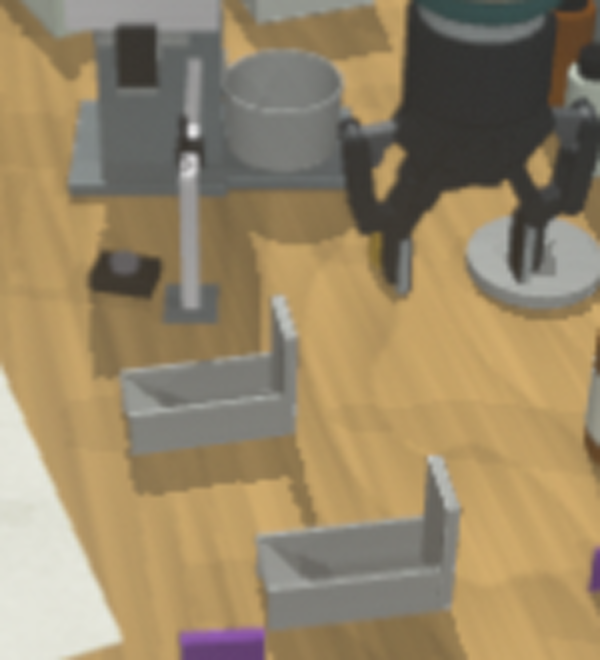

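The scoop stands upright, released in its old place, and the spare is untouched. Moving to the gate tab.

drive_tool(steps=[{"dx": -0.03,"dy": -0.006,"dz": -0.01,"wx": 0,"wy": -0.042,"wz": 0},{"dx": -0.07,"dy": -0.012,"dz": -0.025,"wx": 0,"wy": -0.085,"wz": 0.001},{"dx": -0.11,"dy": -0.018,"dz": -0.04,"wx": 0,"wy": -0.13,"wz": 0.002},{"dx": -0.15,"dy": -0.024,"dz": -0.055,"wx": -0.001,"wy": -0.175,"wz": 0.003},{"dx": -0.19,"dy": -0.03,"dz": -0.07,"wx": -0.001,"wy": -0.22,"wz": 0.003}], fingers=0)

```text
time: 11.85
tool_pos: [0.5184, -0.1585, 0.2708]
ee_rot: [[0.575, 0.006, 0.818], [-0.818, 0.0, 0.575], [0.003, -1.0, 0.005]]
ft_force: [0.3, 0.5, 0.4]
opening: 0.0429
```

Run:
```python
from h import *
o=st()
move((.468,-.0,.27),Rtool(76.6),o)
```

```text
t 11.85 p [ 0.5184 -0.1585  0.2708] J [-2.10e+01  5.20e+00  7.35e+01  1.00e-01  1.01e+02 -5.61e+01] F [0.3 0.5 0.4] op 0.0429
[[0.575, 0.006, 0.818], [-0.818, 0.0, 0.575], [0.003, -1.0, 0.005]]
d [-0.1586  0.0005  0.05  ] w [-0.0011 -0.2304  0.0015] |d| 0.166 deg 41.5
```

drive_tool(steps=[{"dx": -0.035,"dy": 0,"dz": 0.01,"wx": 0,"wy": -0.047,"wz": 0},{"dx": -0.07,"dy": 0,"dz": 0.02,"wx": 0,"wy": -0.094,"wz": 0.001},{"dx": -0.105,"dy": 0,"dz": 0.032,"wx": -0.001,"wy": -0.14,"wz": 0.0015},{"dx": -0.14,"dy": 0,"dz": 0.044,"wx": -0.001,"wy": -0.186,"wz": 0.0015},{"dx": -0.159,"dy": 0,"dz": 0.05,"wx": -0.001,"wy": -0.23,"wz": 0.0015}])

```text
time: 12.35
tool_pos: [0.467, 0.0025, 0.2708]
ee_rot: [[0.974, 0.001, 0.226], [-0.226, 0.001, 0.974], [0.001, -1.0, 0.001]]
ft_force: [1.3, -0.9, 0.2]
opening: 0.0429
```

drive_tool(steps=[{"dx": 0,"dy": 0,"dz": 0,"wx": 0,"wy": 0,"wz": 0},{"dx": 0,"dy": 0,"dz": 0,"wx": 0,"wy": 0,"wz": 0},{"dx": 0,"dy": 0,"dz": 0,"wx": 0,"wy": 0,"wz": 0},{"dx": 0,"dy": 0,"dz": 0,"wx": 0,"wy": 0,"wz": 0},{"dx": 0,"dy": 0,"dz": 0,"wx": 0,"wy": 0,"wz": 0}])

```text
time: 12.85
tool_pos: [0.4672, 0.0018, 0.2706]
ee_rot: [[0.974, 0.001, 0.228], [-0.228, 0.001, 0.974], [0.001, -1.0, 0.001]]
ft_force: [0.4, -0.8, -0.1]
opening: 0.0426
```

Run:
```python
from h import *
o=st(); c=cal('wrist'); np.save('w12.npy',np.array([c[0],c[2],np.diag(c[3])]))
im=capture('wrist'); cv2.imwrite('pics/w12.png',im[:,:,::-1])
u=np.array([.973,-.2317,0]);v=np.array([.2317,.973,0]);D=np.array([.494,.151,0])
print('tab',proj(c,D-v*.125+[0,0,.195]),'ptr',proj(c,[.4879,-.0309,.151]))
st()
```

```text
t 12.85 p [0.4672 0.0018 0.2706] J [ -4.3  -6.8  85.4   0.  101.4 -81.2] F [ 0.4 -0.8 -0.1] op 0.0426
[[0.974, 0.001, 0.228], [-0.228, 0.001, 0.974], [0.001, -1.0, 0.001]]
tab [[290.43894378 189.44352423]] ptr [[218.45641165 213.50326512]]
t 12.9 p [0.4672 0.0019 0.2707] J [ -4.3  -6.8  85.4   0.  101.4 -81.2] F [-1.   0.3  0.6] op 0.0428
[[0.974, 0.001, 0.227], [-0.227, 0.001, 0.974], [0.001, -1.0, 0.001]]
```

View pics/w12.png

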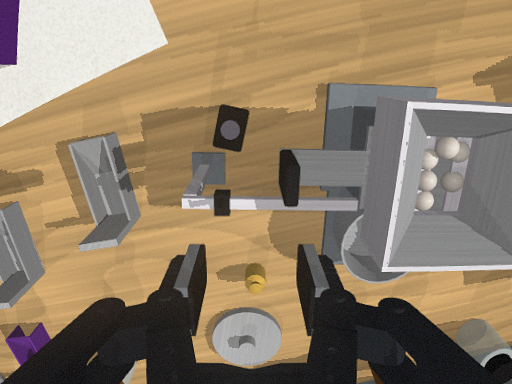

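All six balls show in the hopper here too. The tab is at (289,177) and the pointer at (222,202). I'll enlarge to refine both.

Run:
```python
from h import *
im=cv2.imread('pics/w12.png')[:,:,::-1]; crop(im,200,140,320,225,6,'pics/w12c.png')
```

```text
(no output)
```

View pics/w12c.png

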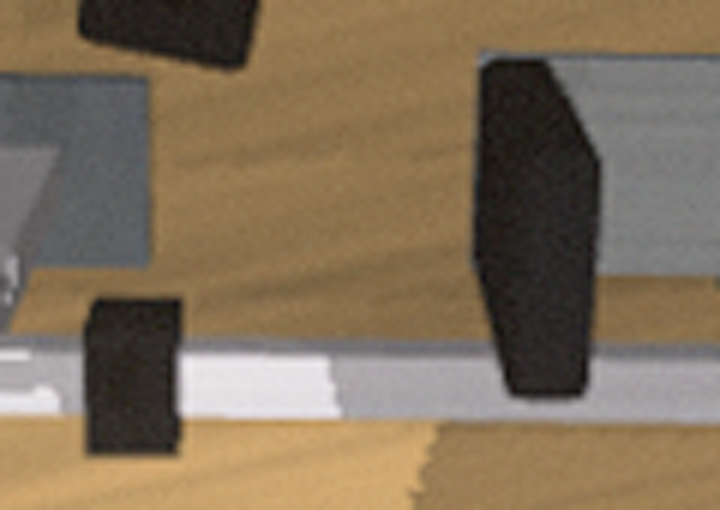

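Run:
```python
from h import *
def cs(fn,x0,y0,x1,y1,s):
    im=cv2.imread(fn).astype(float)[y0:y1,x0:x1]
    im=np.clip(im*4,0,255).astype(np.uint8)
    return cv2.resize(im,None,fx=s,fy=s,interpolation=cv2.INTER_CUBIC)
a=cs('pics/w12.png',205,180,245,225,9); b=cs('pics/top0.png',245,190,270,215,15); c=cs('pics/side0.png',232,200,262,230,13)
h=max(x.shape[0] for x in(a,b,c)); o=np.zeros((h,10+a.shape[1],3),np.uint8)
L=[]
for x in(a,b[:, :],c):
    y=np.zeros((405,min(x.shape[1],360)if 0 else x.shape[1],3),np.uint8); y[:x.shape[0]]=x[:405]; L.append(y)
L=[cv2.resize(x,(260,int(405*260/x.shape[1]))) for x in L]
H=max(x.shape[0] for x in L); L=[np.pad(x,((0,H-x.shape[0]),(0,6),(0,0))) for x in L]
o=np.hstack(L); print(o.shape); cv2.imwrite('pics/cs.png',o)
```

```text
(292, 798, 3)
```

View pics/cs.png

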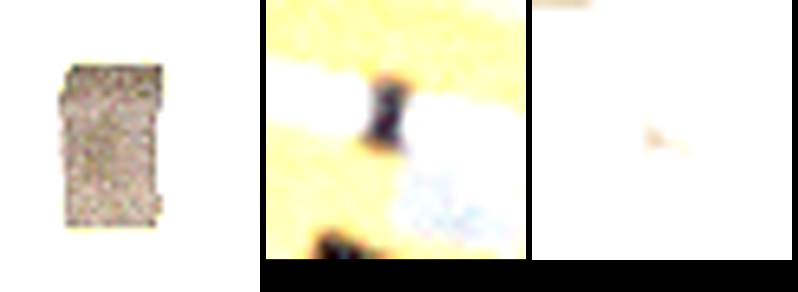

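Run:
```python
from h import *
A=np.load('w12.npy'); k=cal('wrist')[1]; c=(A[0],k,A[1],np.diag(A[2]));T=cal('top')
v=np.array([.2317,.973,0]);u=np.array([.973,-.2317,0]);D=np.array([.494,.151,0])
F=lambda P:[(np.dot(P-D,u)).round(4),np.dot(P-D,v).round(4),P[2].round(4)]
for z in(.125,.135,.151):
    print(z,'top',F(onplane(T,[cp((608,365),(155,140),6)],z)[0]),'wrist',F(onplane(c,[cp((133,380),(200,140),6)],z)[0]))
# tab top face
w=[cp(q,(200,140),6) for q in [(600,160),(590,395),(510,395)]]
P=onplane(c,w,.195); print([F(p) for p in P], (P[0]+P[2])/2, F((P[0]+P[2])/2))
print('tab top cam',F(onplane(T,[cp((480,412),(155,140),6)],.195)[0]))
a=ray(c,[np.mean([w[0],w[2]],0)]);b=ray(T,[cp((480,412),(155,140),6)]); print(tri([(a[0],a[1][0]),(b[0],b[1][0])]))
a=ray(c,[cp((133,420),(200,140),6)]);b=ray(T,[cp((608,365),(155,140),6)]); x=tri([(a[0],a[1][0]),(b[0],b[1][0])]); print(x,F(x[0]))
# rail direction
P=onplane(T,[cp((375,312),(155,140),6),cp((690,381),(155,140),6)],.125); d=P[1]-P[0]; print('rail az',np.degrees(np.arctan2(d[1],d[0])))
print(F(o:=manip.get_obs()['tool_pos']))
```

```text
0.125 top [np.float64(0.0375), np.float64(-0.1783), np.float64(0.125)] wrist [np.float64(0.0368), np.float64(-0.1777), np.float64(0.125)]
0.135 top [np.float64(0.0363), np.float64(-0.1784), np.float64(0.135)] wrist [np.float64(0.0329), np.float64(-0.1769), np.float64(0.135)]
0.151 top [np.float64(0.0343), np.float64(-0.1785), np.float64(0.151)] wrist [np.float64(0.0268), np.float64(-0.1754), np.float64(0.151)]
[[np.float64(-0.0162), np.float64(-0.1197), np.float64(0.195)], [np.float64(0.0115), np.float64(-0.1194), np.float64(0.195)], [np.float64(0.0116), np.float64(-0.1286), np.float64(0.195)]] [0.46301086 0.03081067 0.195     ] [np.float64(-0.0023), np.float64(-0.1241), np.float64(0.195)]
tab top cam [np.float64(-0.0043), np.float64(-0.1262), np.float64(0.195)]
(array([0.45946776, 0.02971606, 0.20472515]), [np.float64(0.0007416257918693424), np.float64(0.0007416257918693429)])
(array([ 0.48765181, -0.02981172,  0.14259145]), [np.float64(0.0011380331356134466), np.float64(0.0011380331356134524)]) [np.float64(0.0357), np.float64(-0.1774), np.float64(0.1426)]
rail az -103.90387614990544
[np.float64(0.0085), np.float64(-0.1513), np.float64(0.2707)]
```

Run:
```python
from h import *
o=st()
move((.463,.030,.215),Rtool(76.4),o)
```

```text
t 12.9 p [0.4672 0.0019 0.2707] J [ -4.3  -6.8  85.4   0.  101.4 -81.2] F [-1.   0.3  0.6] op 0.0428
[[0.974, 0.001, 0.227], [-0.227, 0.001, 0.974], [0.001, -1.0, 0.001]]
d [-0.0105  0.0557  0.0264] w [-0.0003  0.0026  0.0002] |d| 0.063 deg 0.5
```

drive_tool(steps=[{"dx": -0.003,"dy": 0.01,"dz": 0.01,"wx": 0,"wy": 0.001,"wz": 0},{"dx": -0.007,"dy": 0.025,"dz": 0.02,"wx": 0,"wy": 0.002,"wz": 0},{"dx": -0.0105,"dy": 0.045,"dz": 0.0265,"wx": 0,"wy": 0.0025,"wz": 0},{"dx": -0.0105,"dy": 0.0555,"dz": 0.0265,"wx": 0,"wy": 0.0025,"wz": 0},{"dx": -0.0105,"dy": 0.0555,"dz": 0.0265,"wx": 0,"wy": 0.0025,"wz": 0}], fingers=0)

```text
time: 13.4
tool_pos: [0.4622, 0.0303, 0.2132]
ee_rot: [[0.972, -0.003, 0.235], [-0.235, 0.001, 0.972], [-0.003, -1.0, -0.0]]
ft_force: [-0.7, -1.0, -0.0]
opening: 0.0424
```

Run:
```python
from h import *
o=st()
im=capture('wrist'); cv2.imwrite('pics/w13.png',im[:,:,::-1])
im=capture('side'); crop(im,190,100,310,230,4,'pics/s13.png')
o=st()
move((.463,.030,.158),Rtool(76.4),o)
```

```text
t 13.4 p [0.4622 0.0303 0.2132] J [ -0.8  -6.7  91.8   0.   95.1 -77.3] F [-0.7 -1.  -0. ] op 0.0424
[[0.972, -0.003, 0.235], [-0.235, 0.001, 0.972], [-0.003, -1.0, -0.0]]
t 13.5 p [0.4632 0.03   0.2155] J [ -0.9  -6.7  91.6   0.   95.1 -77.3] F [ 0.4 -0.7  1. ] op 0.0431
[[0.972, 0.001, 0.235], [-0.235, 0.001, 0.972], [0.001, -1.0, 0.001]]
d [-0.0002  0.0575 -0.0001] w [-0.0003  0.      0.0003] |d| 0.058 deg 0.1
```

View pics/w13.png

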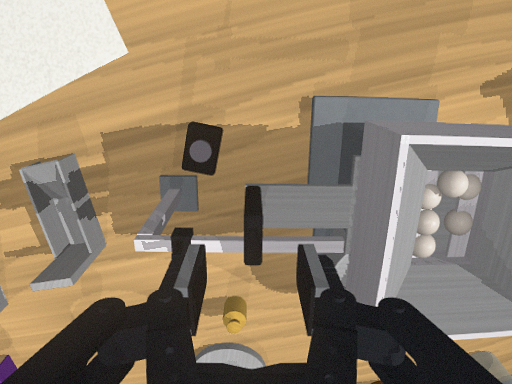

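View pics/s13.png

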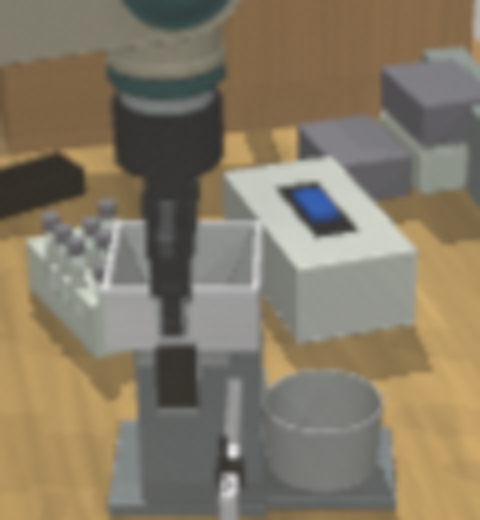

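The tab is centred between the fingers (column 253). Descending.

drive_tool(steps=[{"dx": 0,"dy": 0.015,"dz": 0,"wx": 0,"wy": 0,"wz": 0},{"dx": 0,"dy": 0.03,"dz": 0,"wx": 0,"wy": 0,"wz": 0},{"dx": 0,"dy": 0.045,"dz": 0,"wx": 0,"wy": 0,"wz": 0},{"dx": 0,"dy": 0.055,"dz": 0,"wx": 0,"wy": 0,"wz": 0},{"dx": 0,"dy": 0.057,"dz": 0,"wx": 0,"wy": 0,"wz": 0}], fingers=0)

```text
time: 14.0
tool_pos: [0.4627, 0.0299, 0.1571]
ee_rot: [[0.972, -0.001, 0.235], [-0.235, 0.001, 0.972], [-0.001, -1.0, 0.0]]
ft_force: [-0.9, 0.5, 0.1]
opening: 0.0423
```

drive_tool(steps=[{"dx": 0,"dy": 0,"dz": 0,"wx": 0,"wy": 0,"wz": 0},{"dx": 0,"dy": 0,"dz": 0,"wx": 0,"wy": 0,"wz": 0},{"dx": 0,"dy": 0,"dz": 0,"wx": 0,"wy": 0,"wz": 0},{"dx": 0,"dy": 0,"dz": 0,"wx": 0,"wy": 0,"wz": 0},{"dx": 0,"dy": 0,"dz": 0,"wx": 0,"wy": 0,"wz": 0}], fingers=1)

```text
time: 14.5
tool_pos: [0.4632, 0.0302, 0.1578]
ee_rot: [[0.972, 0.001, 0.235], [-0.235, 0.001, 0.972], [0.0, -1.0, 0.001]]
ft_force: [2.0, 3.1, 2.1]
opening: 0.0095
```

Run:
```python
from h import *
o=st()
im=capture('side'); crop(im,190,100,310,230,4,'pics/s14.png')
im=capture('wrist'); cv2.imwrite('pics/w14.png',im[:,:,::-1])
o=st()
```

```text
t 14.5 p [0.4632 0.0302 0.1578] J [ -0.9  -5.   96.6   0.1  88.4 -77.3] F [2.  3.1 2.1] op 0.0095
[[0.972, 0.001, 0.235], [-0.235, 0.001, 0.972], [0.0, -1.0, 0.001]]
t 14.6 p [0.4632 0.0301 0.1578] J [ -0.9  -5.   96.6   0.1  88.4 -77.3] F [2.3 4.2 2.5] op 0.0093
[[0.972, 0.001, 0.235], [-0.235, 0.001, 0.972], [0.0, -1.0, 0.001]]
```

View pics/s14.png

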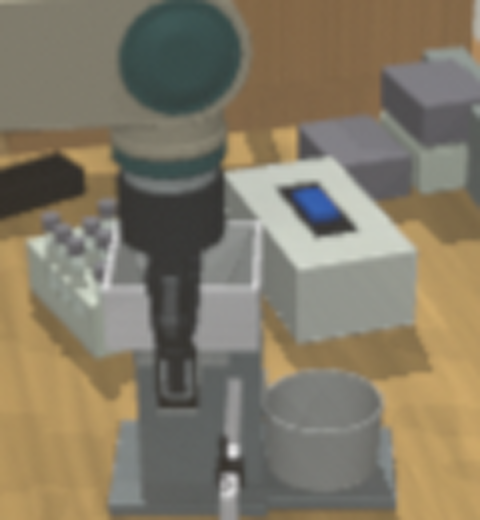

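View pics/w14.png

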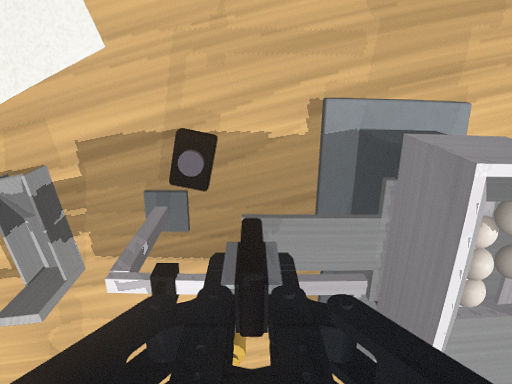

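Gripped (opening 9.3 mm). Pulling along tool −z, first to 45 mm.

drive_tool(steps=[{"dx": 0,"dy": 0,"dz": -0.005,"wx": 0,"wy": 0,"wz": 0},{"dx": 0,"dy": 0,"dz": -0.015,"wx": 0,"wy": 0,"wz": 0},{"dx": 0,"dy": 0,"dz": -0.027,"wx": 0,"wy": 0,"wz": 0},{"dx": 0,"dy": 0,"dz": -0.038,"wx": 0,"wy": 0,"wz": 0},{"dx": 0,"dy": 0,"dz": -0.047,"wx": 0,"wy": 0,"wz": 0}], fingers=1)

```text
time: 15.1
tool_pos: [0.4518, -0.0153, 0.1578]
ee_rot: [[0.972, 0.0, 0.235], [-0.235, 0.003, 0.972], [-0.0, -1.0, 0.003]]
ft_force: [1.2, 8.7, 1.2]
opening: 0.0092
```

Run:
```python
from h import *
o=st()
v=np.array([.2317,.973,0]);D=np.array([.494,.151,0]); print('disp y',(o['tool_pos']-D)@v)
im=capture('wrist'); cv2.imwrite('pics/w15.png',im[:,:,::-1])
im=capture('top'); crop(im,150,130,290,240,5,'pics/t15.png')
o=st();print('disp y',(o['tool_pos']-D)@v)
```

```text
t 15.1 p [ 0.4518 -0.0153  0.1578] J [ -6.7  -7.   98.4   0.2  88.6 -83.1] F [1.2 8.7 1.2] op 0.0092
[[0.972, 0.0, 0.235], [-0.235, 0.003, 0.972], [-0.0, -1.0, 0.003]]
disp y -0.1715700191109443
t 15.2 p [ 0.4518 -0.0155  0.1578] J [ -6.7  -7.   98.4   0.2  88.6 -83.1] F [0.1 8.  1.2] op 0.0091
[[0.972, 0.0, 0.236], [-0.236, 0.003, 0.972], [-0.0, -1.0, 0.003]]
disp y -0.17182854678964424
```

View pics/w15.png

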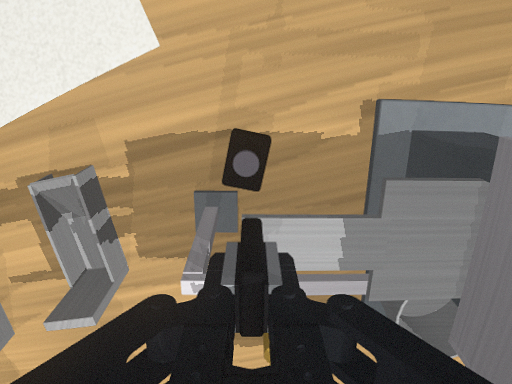

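View pics/t15.png

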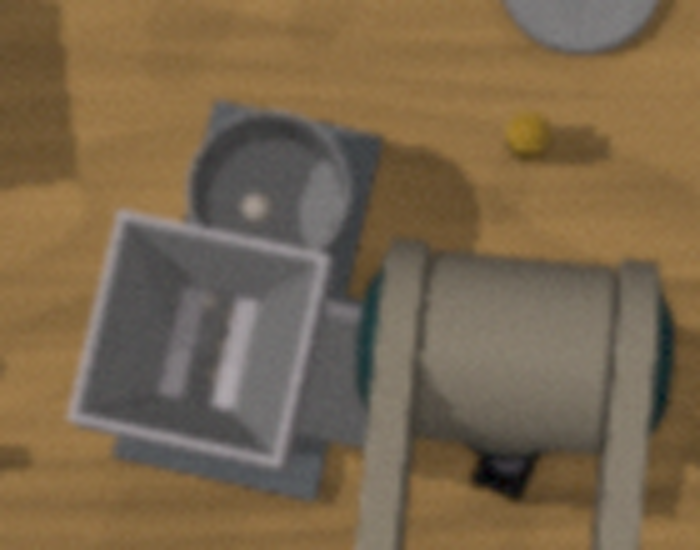

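The balls are running: one is already in the jar and the throat is emptying. I'll refine the pointer's y from the earlier wrist views, moving the camera's calibration rigidly with the tool.

Run:
```python
from h import *
a=cv2.imread('pics/w13.png')[215:265,150:210];b=cv2.imread('pics/w14.png')[250:300,140:200]
def g(x): 
    x=cv2.resize(x,None,fx=6,fy=6,interpolation=cv2.INTER_CUBIC).astype(float); return np.clip(x*3,0,255).astype(np.uint8)
cv2.imwrite('pics/cs2.png',np.hstack([g(a),g(b)]))
```

```text
(no output)
```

View pics/cs2.png

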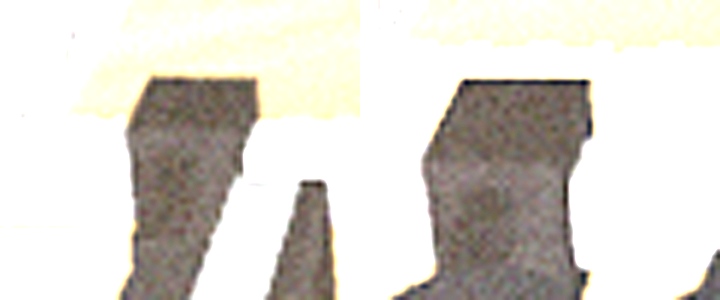

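Run:
```python
from h import *
for fn,(y0,y1,x0,x1) in {'w13':(236,254,168,200),'w14':(276,297,148,182)}.items():
    g=cv2.imread(f'pics/{fn}.png').astype(float).mean(2)
    gb=cv2.GaussianBlur(g,(0,0),1.0)
    print(fn,x0)
    for r in range(y0,y1,2): print(r,gb[r,x0:x1].round().astype(int))
c=cal('wrist');o=manip.get_obs();Rw=o['ee_rot'];pw=o['tool_pos']
Rct=c[2]@Rw; tct=c[2]@pw+c[3]   # tool->cam
def camat(R,p): Rn=Rct@R.T; return (c[0],c[1],Rn,tct-Rn@p)
v=np.array([.2317,.973,0]);u=np.array([.973,-.2317,0]);D=np.array([.494,.151,0])
R=Rtool(76.4);p=np.array([.4632,.0302,.1578])
C=camat(R,p)
for uv in [(161.7,286)]:
  for z in (.13,.14,.151):
    P=onplane(C,[uv],z)[0]; print(z,(P-D)@u,(P-D)@v,'rel tcp',(P-p)@v)
```

```text
w13 168
236 [121 115  93  64  44  38  39  40  39  39  38  38  38  38  37  36  36  36
  38  38  38  37  42  58  87 111 123 126 127 129 130 130]
238 [122 115  93  65  48  43  42  42  43  42  42  41  40  41  40  40  40  42
  43  43  42  44  58  87 113 124 128 130 132 132 131 131]
240 [157 150 125  84  54  43  41  40  39  38  37  38  38  39  39  41  42  43
  43  42  42  52  93 152 184 190 189 189 190 190 189 188]
242 [179 175 151 101  57  41  39  38  36  35  35  35  34  35  37  40  42  42
  42  42  43  56 105 176 215 223 223 223 223 224 223 222]
244 [179 176 154 105  60  41  38  37  35  33  33  34  35  36  38  40  42  42
  42  43  51  67  93 125 144 148 149 150 151 151 149 142]
246 [179 176 157 112  66  44  38  37  35  35  34  35  35  37  38  40  42  43
  44  52  69  85  92  94  95  95  96  98  99  99  93  75]
248 [182 175 159 119  74  48  40  38  37  36  35  35  35  36  38  41  42  43
  48  62  82  92  94  94  94  95  97  98  99  96  82  58]
250 [183 172 158 122  77  48  38  36  35  34  35  36  37  37  39  40  42  45
  57  77  90  93  93  94  94  96  98  99  98  91  72  50]
252 [167 162
[... 1229 characters left out ...]
  43  43  43  53  95 160 210 230 235 236 237]
292 [191 183 168 130  82  51  39  36  36  35  34  33  34  35  35  36  38  41
  43  45  45  45  44  44  44  44  49  81 147 206 229 234 235 235]
294 [179 174 161 127  83  51  40  37  37  37  37  37  37  37  38  39  39  40
  41  43  44  44  44  44  43  42  43  55  86 123 154 181 198 205]
296 [139 125 104  78  55  44  40  39  39  39  40  40  39  39  39  39  39  39
  39  40  39  39  39  40  41  41  40  37  39  61 106 150 172 176]
0.13 0.03340331544014168 -0.1777936441364597 rel tcp -0.05311888413645971
0.14 0.02649251421658603 -0.17467566828657452 rel tcp -0.05000090828657452
0.151 0.018890632870674832 -0.17124589485170086 rel tcp -0.04657113485170084
```

Run:
```python
from h import *
c=cal('wrist');o=manip.get_obs();Rw=o['ee_rot'];pw=o['tool_pos']
Rct=c[2]@Rw; tct=c[2]@pw+c[3]
def camat(R,p): Rn=Rct@R.T; return (c[0],c[1],Rn,tct-Rn@p)
v=np.array([.2317,.973,0]);u=np.array([.973,-.2317,0]);D=np.array([.494,.151,0])
for nm,p in (('w14',[.4632,.0302,.1578]),('w13',[.4622,.0303,.2132])):
  C=camat(Rtool(76.4),np.array(p))
  for y in(-.174,-.178,-.182):
    print(nm,y,[proj(C,D+u*.036+v*y+[0,0,z]).round(1).tolist() for z in (.125,.13,.14,.151)], 'tab',proj(C,D-u*.002-v*.125+[0,0,.195]).round(1))
```

```text
w14 -0.174 [[[170.2, 284.9]], [[168.3, 289.8]], [[164.5, 300.2]], [[159.8, 312.7]]] tab [[250.8 307.8]]
w14 -0.178 [[[163.6, 284.9]], [[161.7, 289.7]], [[157.5, 300.1]], [[152.5, 312.6]]] tab [[250.8 307.8]]
w14 -0.182 [[[157.1, 284.8]], [[155.0, 289.6]], [[150.6, 299.9]], [[145.2, 312.4]]] tab [[250.8 307.8]]
w13 -0.174 [[[186.4, 243.7]], [[185.2, 246.9]], [[182.7, 253.5]], [[179.8, 261.4]]] tab [[251.  241.6]]
w13 -0.178 [[[181.1, 243.7]], [[179.9, 246.8]], [[177.2, 253.5]], [[174.0, 261.4]]] tab [[251.  241.6]]
w13 -0.182 [[[175.9, 243.7]], [[174.5, 246.8]], [[171.7, 253.5]], [[168.2, 261.3]]] tab [[251.  241.6]]
```

Body-centre and patch estimates put the pointer at y from −0.178 to −0.180, so the target is −0.1785. I need 6.5 mm more.

drive_tool(steps=[{"dx": 0,"dy": 0,"dz": -0.0025,"wx": 0,"wy": 0,"wz": 0},{"dx": 0,"dy": 0,"dz": -0.005,"wx": 0,"wy": 0,"wz": 0},{"dx": 0,"dy": 0,"dz": -0.0067,"wx": 0,"wy": 0,"wz": 0},{"dx": 0,"dy": 0,"dz": -0.0067,"wx": 0,"wy": 0,"wz": 0},{"dx": 0,"dy": 0,"dz": -0.0067,"wx": 0,"wy": 0,"wz": 0}], fingers=1)

```text
time: 15.7
tool_pos: [0.4503, -0.0213, 0.1578]
ee_rot: [[0.972, 0.001, 0.235], [-0.235, 0.004, 0.972], [-0.0, -1.0, 0.004]]
ft_force: [1.0, 8.0, 0.7]
opening: 0.0093
```

Run:
```python
from h import *
o=st()
v=np.array([.2317,.973,0]);D=np.array([.494,.151,0]); print('disp y',(o['tool_pos']-D)@v)
im=capture('side'); crop(im,190,130,310,230,6,'pics/s16.png')
im=capture('top'); crop(im,150,130,290,240,5,'pics/t16.png')
im=capture('wrist'); cv2.imwrite('pics/w16.png',im[:,:,::-1])
o=st();print('disp y',(o['tool_pos']-D)@v)
```

```text
t 15.7 p [ 0.4503 -0.0213  0.1578] J [ -7.6  -7.2  98.6   0.2  88.6 -84. ] F [1.  8.  0.7] op 0.0093
[[0.972, 0.001, 0.235], [-0.235, 0.004, 0.972], [-0.0, -1.0, 0.004]]
disp y -0.17781746923670333
t 15.85 p [ 0.4503 -0.0213  0.1578] J [ -7.6  -7.2  98.6   0.2  88.6 -84. ] F [1.8 8.  0.5] op 0.0092
[[0.972, 0.001, 0.235], [-0.235, 0.004, 0.972], [-0.0, -1.0, 0.004]]
disp y -0.17778135501463238
```

View pics/s16.png

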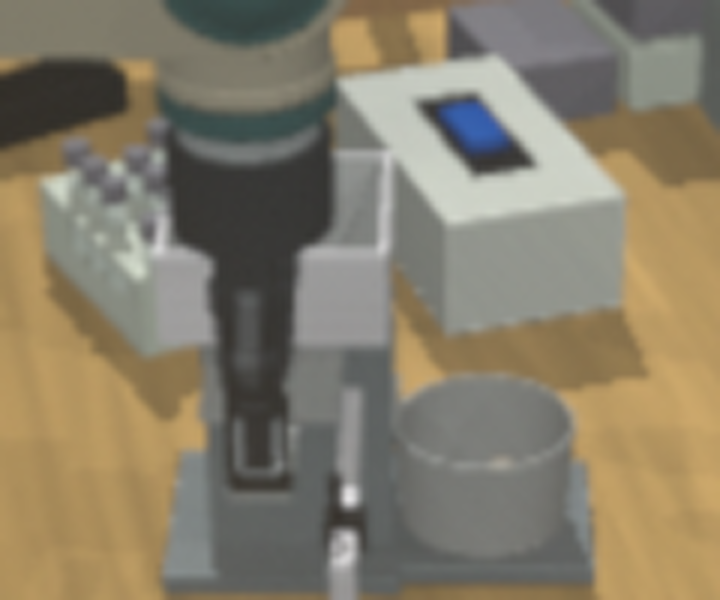

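View pics/t16.png

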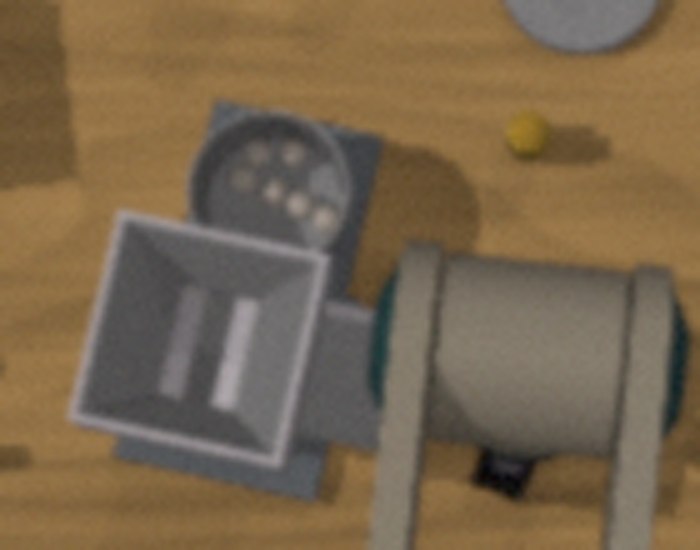

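View pics/w16.png

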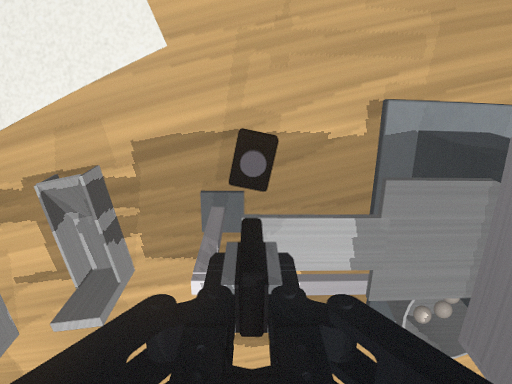

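All six balls are in the jar, at top crop (257,152), (292,152), (243,180), (273,190), (298,203) and (325,217). The hopper is empty and the clip has not moved. I'll make one small trim and settle, then hand in.

drive_tool(steps=[{"dx": 0,"dy": 0,"dz": -0.001,"wx": 0,"wy": 0,"wz": 0},{"dx": 0,"dy": 0,"dz": -0.001,"wx": 0,"wy": 0,"wz": 0},{"dx": 0,"dy": 0,"dz": -0.001,"wx": 0,"wy": 0,"wz": 0},{"dx": 0,"dy": 0,"dz": -0.001,"wx": 0,"wy": 0,"wz": 0},{"dx": 0,"dy": 0,"dz": -0.001,"wx": 0,"wy": 0,"wz": 0}], fingers=1)

```text
time: 16.35
tool_pos: [0.4502, -0.0216, 0.1578]
ee_rot: [[0.972, 0.001, 0.235], [-0.235, 0.005, 0.972], [0.0, -1.0, 0.005]]
ft_force: [2.3, 7.9, 0.1]
opening: 0.0095
```

Run:
```python
from h import *
o=st()
v=np.array([.2317,.973,0]);D=np.array([.494,.151,0]); print('disp y',(o['tool_pos']-D)@v, np.abs(o['joint_vel']).max())
if abs((o['tool_pos']-D)@v+.1785)<.0015 and .008<o['opening']<.011: print(manip.close_job())
```

```text
t 16.35 p [ 0.4502 -0.0216  0.1578] J [ -7.6  -7.2  98.6   0.3  88.6 -84.1] F [2.3 7.9 0.1] op 0.0095
[[0.972, 0.001, 0.235], [-0.235, 0.005, 0.972], [0.0, -1.0, 0.005]]
disp y -0.1780391610314644 0.054057349782433976
the job is handed in; nothing more can be done
None
```

The job was handed in at 16.4 s with the gripper still holding the gate. All six balls went into the hopper and ran down into the jar. The empty scoop is back upright where it stood, let go.

**Last checks**
- **Balls:** the last top view showed six in the jar and none in the hopper.
- **Gate:** the tab is pinched (opening 9.5 mm, about 8 N of spring pull) and pulled out about 53.5 mm. It sits at y = -0.178 in the dispenser's frame. The pointer measured between -0.1775 and -0.180, so the tab should be within about 2 mm of it.
- **Clip and bystanders:** I compared only the clip in the last side view, and it showed no shift. The spare scoop and the other things were never approached, and nothing looked moved in the later pictures.

**Less certain**
- **Pointer:** the gripper hid its tip in the final views. Its position comes from the clip body in the earlier top and wrist views.
- **Wrist force:** it read about -15 N along x at full tilt of the pour. The picture showed no contact, and the reading went back to zero when I withdrew. I did not find the cause.

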